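Load the full slide magazine into the imager

ROBOT

A 7-joint arm with a two-finger parallel gripper is mounted at the origin on the work surface. World frame = base frame: x ahead of the robot, y to its left, z up, the work surface at z = 0. Lengths are in mm, angles in rad, forces in N, time in s.
With the tool pointing down it reaches from about 425 to 1025 mm from the base axis. Payload 3.6 kg.
Tool frame: the origin (TCP) lies at the very end of the fingers, on their centre line; the grasp point (between the pads) lies 19 mm behind it (ctrl.tcp_to_grasp is the z of the grasp point in the tool frame, in mm); z points along the fingers, y is the line along which they close (so a half turn about z gives the same grasp; the last joint's range is limited). The gripper opens to 85 mm and grips with 20 to 120 N. Pads are 22 mm wide; open, the fingers measure 114 mm over their backs; the gripper's body (76 mm by 85 mm) begins 54 mm behind the grasp point. The pads swing forward as they close: fully open they stand 13 mm farther back than shut.
Start: joints at [1.087, 0.591, 0.048, 1.609, -0.033, 0.943, -0.034], TCP at [276.174, -670.341, 203.702] pointing down, gripper open.
Joint ranges: [-2.69, 2.69], [-0.47, 2.24], [-1.27, 1.36], [0.19, 2.51], [-1.53, 4.68], [0.08, 2.07], [-3.09, 3.09]. Speed limits (rad/s): [2.57, 2.57, 3.14, 3.14, 3.14, 3.14, 3.14].

INTERFACE

Orientations are given as a unit quaternion [w, x, y, z].
In Python, from rig import ctrl, imaging gives the robot as it stands. The module is installed in compiled form; this text tells all that it offers.
- The arm moves only by the tool arm_command, never from a script. Its argument "targets" is a list of rows, each an object of numbers: "dx", "dy", "dz": the shift along the tool's x, y, z in cm; "rx", "ry", "rz": the turn, a rotation vector about the tool's x, y, z in degrees; "gripper": the finger opening in cm, from 0 to 8.54. A call has exactly 10 rows; each row is the pose to reach, as a shift and turn from the pose commanded when the call began, along the tool's axes at that moment; what a row does not reach only later rows make up. A row lasts 1/12 s, in which the tool goes at most 41.7 mm and 7.16 degrees, less where a joint would pass 70% of its speed; a pose out of reach is approached as far as the arm can. A call with a gripper value outside its range is refused whole. The fingers move at their own pace and stop on an object; "grip_force" is the grip in N (left out, the last holds). Time passes only in rows, so rows that repeat a pose let the fingers close, or fill a call up. It gives the time, the measured TCP pose, the force, the opening and the grip force at its end, in the units of the state.
- ctrl.sense(): the state, without advancing time (a new reading comes with each control period).
- imaging.read_camera(name): name is "scene" or "top"; returns (picture, depth): 480x640x3 uint8, red, green, blue; 480x640 float32, mm along the optical axis (not along the pixel's ray), 0 where there is no reading.
- imaging.camera_info(name): a dict with "K" (3x3 intrinsics, pixels), "extrinsics" (4x4, takes a point from world to camera coordinates). Camera axes: x right, y up, looking along -z (the intrinsics and any distortion apply to the point x, -y, -z); pixel columns grow to the right and rows downward; lengths in mm; the calibration is good to about 2 mm. A picture is of the moment at which its call begins. camera_info takes no time and is no camera call.
- ctrl.finish_job(): hands the job in; it is judged then, once.
The state is a dict: "time": time; "joint_positions": joint angles; "joint_velocities": joint speeds; "joint_efforts": joint torques, N m; "ee_pos": TCP position; "orientation": TCP orientation; "ft_force": force on the tool from outside, world axes, zero at the start; "wrist_torque": the same for the moment, N m; "grip_width": finger opening in mm; "finger_force": force on a finger pad.
Only numpy, scipy, OpenCV 4.12 (cv2) and the standard library are available. Lean on these libraries where they do the work, as an engineer would, in place of code of your own. Each camera call takes 0.05 s, during which the arm holds its last target. There are 200 camera calls.

TASK

Two closed slide magazines stand on the black mat; one is full of glass slides, the other nearly empty, and only the weight tells. Lift the blue-lidded one clear of the mat, hold it still for a moment to feel its load and set it back upright on the mat, then lift and feel the orange-lidded one the same way. Slide the heavier one along the imager's loading bay, under the clear hood, pressing its red pad gently all the way back to its stop, and let go; leave the lighter one standing on the mat and do not disturb anything else.

Things in the scene. Friction and masses are not known exactly. Their poses are not given: they have to be found in the camera images.
- mag_blue: slide magazine with a blue lid: closed white plastic box with straight sides, 90 mm (its x) by 50 mm (its y) by 80 mm tall; the upper 26 mm is the lid, fastened shut. Origin: centre of the underside, z up. Grip it across the 50 mm. Either magazine may be the heavier: they weigh 0.2 to 0.7 kg and differ by at least 0.2 kg (2 N); the contents have 1 to 2 mm of play.
- mag_orange: slide magazine with an orange lid, otherwise as mag_blue: 90 x 50 x 80 mm, origin at the centre of the underside, z up; either may be the heavier.
- mat: fixed black rubber mat, 4 mm thick, 225 mm (its x, from -85 to +140 mm) by 250 mm (its y, from -125 to +125 mm). Origin at its underside, z up. The two magazines start on it about 75 mm to either side of its x axis, timer_a lies near its +x edge.
- dock: fixed slide imager with loading bay. Origin on the table under the bay, z up, x = loading direction. Aluminium floor, top 6 mm above the table, 110 mm wide, from x -135 mm to the white housing (x +92 to +202, 170 wide, 105 tall). Two grey rails, 25 mm tall above the floor, 53 mm apart, symmetric about the x axis, from x -30 to +80 mm; their mouths flare to 80 mm apart at x -59 mm.
- hood (a point): middle of the top of the fixed clear hood over the inner end of the bay. It covers dock x +40 to +92 mm, 89 mm wide; its underside is 87 mm above the bay's floor, its top 98 mm above the table, so a magazine can only enter by sliding along the bay in +x. Axes as the dock.
- bay_home (a point): point on the bay's floor over which the centre of the underside of a fully loaded magazine stands (dock x +30 mm); its x axis is the loading direction, z up. The magazine's 90 mm lie along the bay, either way round.
- bay_mouth (a point): point on the middle of the bay's floor at the flared mouth of the rails, 90 mm before bay_home; axes as bay_home.
- pad: red pad under the hood, pushed in +x of the dock by the magazine's leading end. Face 44 mm wide, 40 tall, 32 mm (middle) above the bay's floor; origin: middle of the face, at dock x +63 mm at rest, +75 on its stop (magazine home). Resists with 7 N of friction and stays where left; drag on floor and rails adds 0 to 10 N; the stop then yields 1 mm per 15 N. Over 30 N is forcing it.
- timer_a: white digital timer lying on the mat, 42 x 62 x 16 mm, origin at the centre of the underside; bystander.
- timer_b: white digital timer on the table, 42 x 62 x 16 mm, origin at the centre of the underside; bystander.
- dish: closed clear round dish, 60 mm across, 14 mm tall, origin at the centre of the underside; bystander.
- tip_rack: yellow and pink rack of pipette tips, 85 x 120 x 50 mm, origin at the centre of the underside; bystander.
- bottle: jar with a blue cap, 56 mm across, 120 mm tall, origin at the centre of the underside; bystander.
- tweezers: steel tweezers lying on the table, about 120 x 9 x 6 mm, origin near the middle; bystander.

How it is judged (in metres and radians):
On the way, in this order (a step that is already met when the one before it is completed fails the run):
1. the blue-lidded magazine is held nearly still, clear of the mat (underside 16 mm or more above it), while the orange one stands on the mat (z of mag_blue in the frame of mat above 0.02 m and contact force between the fingers and mag_blue above 1 N and linear speed of mag_blue below 0.05 m/s and z of mag_orange in the frame of mat below 0.01 m and angle between mag_orange's own z axis and vertical below 0.08 rad and contact force between mag_orange and mat above 0.5 N), for 0.3 s.
2. the blue-lidded magazine is back standing on the mat and the orange-lidded one is held nearly still, clear of the mat (z of mag_orange in the frame of mat above 0.02 m and contact force between the fingers and mag_orange above 1 N and linear speed of mag_orange below 0.05 m/s and z of mag_blue in the frame of mat below 0.01 m and angle between mag_blue's own z axis and vertical below 0.08 rad and contact force between mag_blue and mat above 0.5 N), for 0.3 s.
At the end, for the whole second after the job is handed in: The heavier magazine stands upright and released on the bay's floor between the rails, within 3 mm of its home along the bay, with the red pad pushed back at least 10.5 of its 12 mm; the lighter magazine stands upright (within 0.08 rad), at rest and released, with its weight on the mat (x of pad in the frame of dock above 0.0735 m and ((x of mag_blue in the frame of bay_home between -0.003 and 0.003 m and y of mag_blue in the frame of bay_home between -0.004 and 0.004 m and z of mag_blue in the frame of bay_home below 0.004 m and angle between mag_blue's own z axis and vertical below 0.05 rad and linear speed of each of mag_blue, mag_orange below 0.01 m/s and z of mag_orange in the frame of mat below 0.01 m and angle between mag_orange's own z axis and vertical below 0.08 rad and contact force between mag_orange and mat between 0.5 and 3.9 N) or (x of mag_orange in the frame of bay_home between -0.003 and 0.003 m and y of mag_orange in the frame of bay_home between -0.004 and 0.004 m and z of mag_orange in the frame of bay_home below 0.004 m and angle between mag_orange's own z axis and vertical below 0.05 rad and linear speed of each of mag_orange, mag_blue below 0.01 m/s and z of mag_blue in the frame of mat below 0.01 m and angle between mag_blue's own z axis and vertical below 0.08 rad and contact force between mag_blue and mat between 0.5 and 3.9 N))); the robot touches nothing.
It fails at once if a magazine presses on the imager's red pad with more than 30 N (contact force between any of mag_blue, mag_orange and pad above 30 N).
It fails at once if a magazine is tipped over (more than 0.6 rad) (angle between any of mag_blue, mag_orange's own z axis and vertical above 0.6 rad).
It fails at once if a bystander (timers, dish, tip rack, jar, tweezers) is moved by more than 15 mm (distance of any of timer_a, timer_b, dish, tip_rack, bottle, tweezers from where it was at the start of the episode above 0.015 m).
It also fails if it takes over 72 s, if anything falls off the work surface, if the arm or the gripper's body presses on something with over 40 N, if the wrist force passes 120 N, or if a joint passes its speed limit or range.

## Working session

There is one attempt and no reset: what is moved stays moved. The work goes in short steps, Python scripts to look and compute and a tool call to move; the robot and the scene stay as the last step left them, time stands still between calls to the robot, and variables do not carry over. Pictures are saved under pics/ and viewed, at most 10 in all, crops included, and the job is handed in when it is done.

Besides the shell and the picture viewer there is one more tool, called after "Emit:" in YAML: its name, and indented under it one key for each argument. arm_command: Moves the arm, as the interface text tells. Its arguments: {"type":"object","properties":{"targets":{"type":"array"},"grip_force":{"type":"number"}},"required":["targets"]}

```bash
mkdir -p pics; cat > h.py <<'E'
import numpy as np, cv2
from rig import ctrl, imaging
def grab(n,f=None):
    im,d=imaging.read_camera(n)
    if f: cv2.imwrite('pics/'+f,im[:,:,::-1])
    return im,d
def world(n,d,u,v,z=None):
    """pixel -> world by depth, or on plane height z"""
    c=imaging.camera_info(n);K=np.array(c['K']);E=np.array(c['extrinsics']);Ei=np.linalg.inv(E)
    r=np.array([(u-K[0,2])/K[0,0],-(v-K[1,2])/K[1,1],-1.])
    if z is None: return (Ei@np.append(r*d[int(v),int(u)],1))[:3]
    o=Ei[:3,3];w=Ei[:3,:3]@r
    return o+w*(z-o[2])/w[2]
E
python3 - <<'E'
from h import *
for n in('top','scene'):
    im,d=grab(n,n+'0.png'); np.save(n+'0.npy',d); c=imaging.camera_info(n); print(c)
s=ctrl.sense(); print(s, ctrl.tcp_to_grasp)
E
```

```text
{'K': array([[436.48279677,   0.        , 317.48914248],
       [  0.        , 436.48279677, 235.75844398],
       [  0.        ,   0.        ,   1.        ]]), 'extrinsics': array([[ 1.17401817e-01, -9.93075253e-01, -4.28430331e-03,
        -3.95646801e+01],
       [ 9.72262027e-01,  1.14060322e-01,  2.04197930e-01,
        -6.02950105e+02],
       [-2.02295242e-01, -2.81386735e-02,  9.78920247e-01,
        -1.10595063e+03],
       [ 0.00000000e+00,  0.00000000e+00,  0.00000000e+00,
         1.00000000e+00]])}
{'K': array([[448.80704907,   0.        , 314.15732126],
       [  0.        , 448.80704907, 238.53291589],
       [  0.        ,   0.        ,   1.        ]]), 'extrinsics': array([[-6.33261423e-02,  9.97928787e-01,  1.13109105e-02,
         7.22104857e+00],
       [-8.40632033e-01, -5.94461618e-02,  5.38334411e-01,
         4.66451158e+02],
       [ 5.37891796e-01,  2.45823278e-02,  8.42655401e-01,
        -1.40144787e+03],
       [ 0.00000000e+00,  0.00000000e+00,  0.00000000e+00,
         1.00000000e+00]])}
{'time': 0.1, 'joint_positions': array([ 1.08653336,  0.59204772,  0.04830154,  1.60971014, -0.03332115,
        0.94266385, -0.03368569]), 'joint_velocities': array([-7.63394758e-05, -1.81167340e-03,  1.85575403e-04, -1.81619192e-03,
        3.30319393e-04, -2.33282842e-04,  1.53512793e-03]), 'joint_efforts': array([ 5.12905724e-03, -5.49989569e+01,  1.55293677e+00, -1.98825252e+01,
        9.66759719e-03,  3.80177982e-03,  1.89127843e-05]), 'ee_pos': array([ 275.85612845, -669.60316809,  202.63449942]), 'orientation': array([-9.82252958e-04,  9.80965020e-01,  1.94181888e-01, -2.43648149e-04]), 'ft_force': array([ 0.0573537 , -0.32720764, -1.04172211]), 'wrist_torque': array([ 0.04133886,  0.0076128 , -0.03386849]), 'finger_force': 0.0, 'grip_width': 85.37113905807345} -18.700000000000003
```

View pics/top0.png

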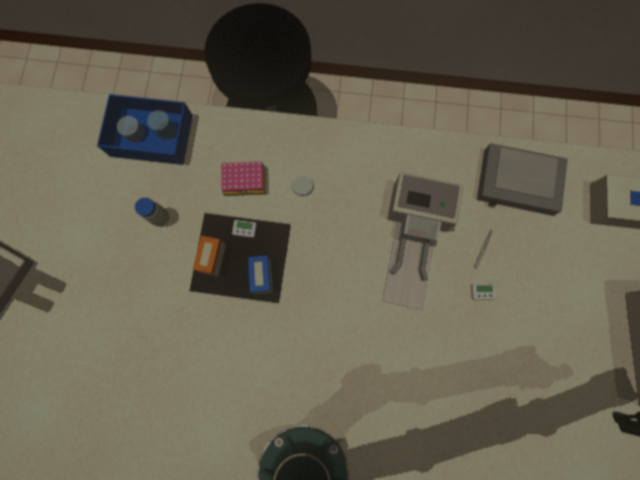

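View pics/scene0.png

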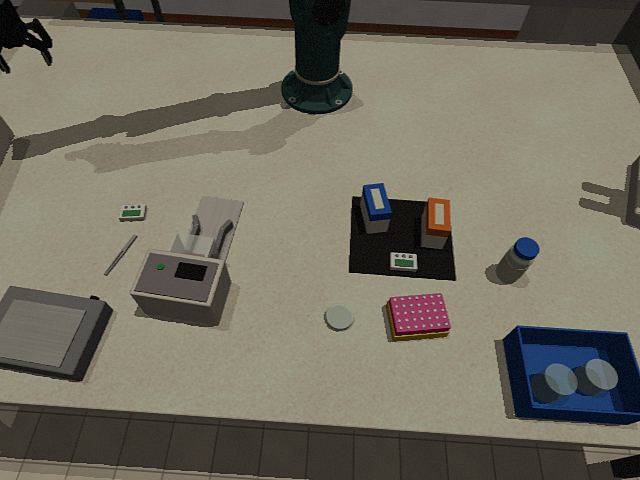

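The top view shows the orange magazine near (207,254), the blue near (260,274), the mat around (240,257), and the dock with its housing at (428,200) and bay mouth at (405,275). The scene camera shows the same layout from the far side.

```bash
cat > fit.py <<'E'
from h import *
def cloud(n,d):
    c=imaging.camera_info(n);K=np.array(c['K']);Ei=np.linalg.inv(np.array(c['extrinsics']))
    v,u=np.mgrid[:480,:640]; P=np.stack([(u-K[0,2])/K[0,0]*d,-(v-K[1,2])/K[1,1]*d,-d,np.ones_like(d)],-1)@Ei.T
    return P[...,:3]
def rect(P,m):
    r=cv2.minAreaRect(P[m][:,:2].astype(np.float32)); return [np.round(x,1) for x in r],int(m.sum()),np.round(np.median(P[m][:,2]),1)
E
python3 - <<'E'
from fit import *
for n,boxes in (('top',dict(o=(185,228,230,285),b=(240,280,245,300),house=(385,465,165,230),floor=(375,440,240,315))),('scene',dict(o=(415,460,190,255),b=(355,400,178,240),house=(125,235,240,330),floor=(170,250,190,260)))):
    d=np.load(n+'0.npy');P=cloud(n,d);im=cv2.imread(f'pics/{n}0.png')
    for k,(a,b,c,e) in boxes.items():
        M=np.zeros((480,640),bool);M[c:e,a:b]=1;z=P[...,2]
        lo,hi={'o':(76,95),'b':(76,95),'house':(98,115),'floor':(2.5,10)}[k]
        m=M&(z>lo)&(z<hi)&(d>0)
        m2=cv2.morphologyEx(m.astype(np.uint8),cv2.MORPH_OPEN,np.ones((3,3)))>0
        print(n,k,rect(P,m2))
    for nm,(a,b,c,e),s in ((n+'mag',(180,300,205,310) if n=='top' else (345,465,175,285),5),(n+'dock',(370,470,165,315) if n=='top' else (120,250,185,330),5 if n=='scene' else 4)):
        cv2.imwrite(f'pics/{nm}.png',cv2.resize(im[c:e,a:b],None,fx=s,fy=s,interpolation=cv2.INTER_CUBIC))
a=cv2.imread('pics/topmag.png');b=cv2.imread('pics/topdock.png')
h=max(a.shape[0],b.shape[0]);f=lambda x:cv2.copyMakeBorder(x,0,h-x.shape[0],0,0,0)
c=np.hstack([f(a)[:, :400*1] if 0 else f(cv2.resize(a,None,fx=.66,fy=.66)) if 0 else f(b),]);cv2.imwrite('pics/td.png',c)
E
```

```text
top o ([array([518.2, 314.7]), array([51.8, 90.6]), np.float64(86.3)], 674, np.float64(83.7))
top b ([array([483.6, 170.5]), array([90.5, 50.5]), np.float64(11.3)], 683, np.float64(84.0))
top house ([array([ 730.7, -245.3]), array([170.4, 112.8]), np.float64(84.2)], 2583, np.float64(108.5))
top floor ([array([ 545.5, -227.3]), array([111.6, 189.5]), np.float64(84.8)], 1555, np.float64(6.1))
scene o ([array([516.8, 316.5]), array([50.8, 94.5]), np.float64(85.5)], 735, np.float64(83.7))
scene b ([array([483., 172.]), array([92.3, 51.8]), np.float64(12.9)], 682, np.float64(84.0))
scene house ([array([ 717. , -241.6]), array([170.5, 140.4]), np.float64(83.7)], 4006, np.float64(109.0))
scene floor ([array([ 537.2, -223.8]), array([111.2, 178.4]), np.float64(84.4)], 1425, np.float64(6.4))
```

View pics/topdock.png

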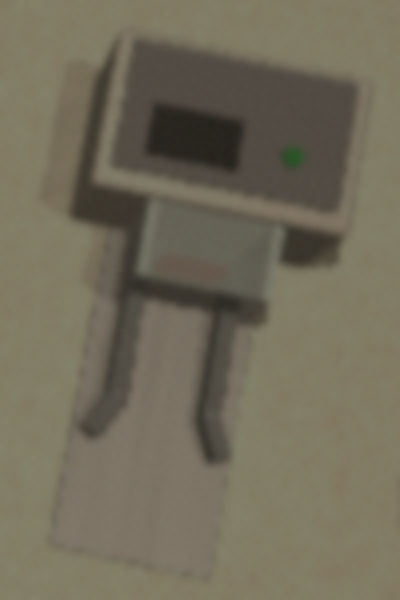

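View pics/topmag.png

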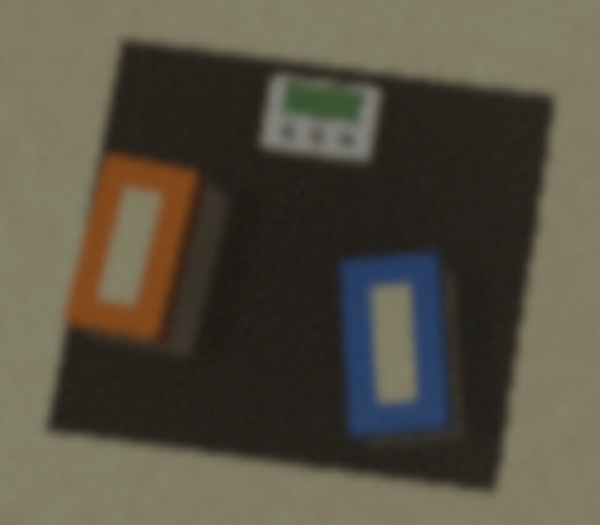

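Blue is at about (483,171) with its long axis at +12°. Orange is at about (517.5,315.5) at −4°. The dock origin is at about (585,−230) with its x axis at −5.7°. Next I write a move calculator.

```bash
cat > go.py <<'E'
import sys
from h import *
from scipy.spatial.transform import Rotation as R
def st():
    s=ctrl.sense();q=s['orientation'];r=R.from_quat([q[1],q[2],q[3],q[0]]);return s,r
def go(x,y,z,yaw):
    s,r=st();X=r.as_matrix()[:,0];cur=np.degrees(np.arctan2(X[1],X[0]))
    d=r.inv().apply(np.array([x,y,z])-s['ee_pos'])/10
    print('t %.2f'%s['time'],'ee',s['ee_pos'].round(1),'yaw %.2f'%cur,'shift cm',d.round(2),'rz %.2f'%(cur-yaw),'tilt',r.as_matrix()[:2,2].round(4),'F',s['ft_force'].round(2),'w',round(s['grip_width'],1))
a=585.5,-230.0
th=np.radians(-5.7)
def dock(x,y=0): return a[0]+x*np.cos(th)-y*np.sin(th), a[1]+x*np.sin(th)+y*np.cos(th)
if __name__=='__main__':
    v=[float(t) for t in sys.argv[1:]]
    go(*v)
E
python3 go.py 480 -250 203 22; python3 go.py 483 171 203 12
python3 -c "
from h import *
print(world('top',0,180+320/5,205+118/5,20))"
```

```text
t 0.10 ee [ 275.9 -669.6  202.6] yaw 22.39 shift cm [ 3.486e+01 -3.102e+01  2.000e-02] rz 0.39 tilt [-0.0009  0.0018] F [ 0.06 -0.33 -1.04] w 85.4
t 0.10 ee [ 275.9 -669.6  202.6] yaw 22.39 shift cm [ 51.18 -69.83   0.1 ] rz 10.39 tilt [-0.0009  0.0018] F [ 0.06 -0.33 -1.04] w 85.4
[608.52129412 238.20410095  20.        ]
```

Emit:
arm_command:
  targets:
    - {"dx":4,"dy":-2.8}
    - {"dx":7.5,"dy":-6.2}
    - {"dx":11,"dy":-9.5}
    - {"dx":14.5,"dy":-12.5}
    - {"dx":18,"dy":-15.5}
    - {"dx":21.5,"dy":-18.5}
    - {"dx":25,"dy":-21.5}
    - {"dx":28,"dy":-24.5}
    - {"dx":30,"dy":-27.5}
    - {"dx":32,"dy":-31}

```text
invalid input
```

```bash
python3 go.py 483 171 160 12
```

```text
t 0.10 ee [ 275.9 -669.6  202.6] yaw 22.39 shift cm [ 51.18 -69.82   4.4 ] rz 10.39 tilt [-0.0009  0.0018] F [ 0.06 -0.33 -1.04] w 85.4
```

Emit:
arm_command:
  targets:
    - {"dx":4,"dy":-2.8,"dz":0,"rx":0,"ry":0,"rz":0,"gripper":8.5}
    - {"dx":7.5,"dy":-6.2,"dz":0,"rx":0,"ry":0,"rz":0,"gripper":8.5}
    - {"dx":11,"dy":-9.5,"dz":0,"rx":0,"ry":0,"rz":0,"gripper":8.5}
    - {"dx":14,"dy":-12.5,"dz":0,"rx":0,"ry":0,"rz":0,"gripper":8.5}
    - {"dx":17,"dy":-15.5,"dz":0,"rx":0,"ry":0,"rz":0,"gripper":8.5}
    - {"dx":20,"dy":-18.5,"dz":0,"rx":0,"ry":0,"rz":0,"gripper":8.5}
    - {"dx":23,"dy":-21.5,"dz":0,"rx":0,"ry":0,"rz":0,"gripper":8.5}
    - {"dx":26,"dy":-24.5,"dz":0,"rx":0,"ry":0,"rz":0,"gripper":8.5}
    - {"dx":28.5,"dy":-27.5,"dz":0,"rx":0,"ry":0,"rz":0,"gripper":8.5}
    - {"dx":31,"dy":-31,"dz":0,"rx":0,"ry":0,"rz":0,"gripper":8.5}

```text
time: 0.93
ee_pos: [439.5, -285.8, 203.6]
orientation: [0.0, 0.981, 0.194, 0.0]
ft_force: [1.9, -0.3, -0.5]
grip_width: 84.5
finger_force: 0.0
```

```bash
python3 go.py 483 171 160 12
```

```text
t 0.93 ee [ 439.5 -285.8  203.6] yaw 22.41 shift cm [ 21.43 -40.58   4.36] rz 10.41 tilt [ 0.0005 -0.0001] F [ 1.9  -0.3  -0.47] w 84.5
```

Emit:
arm_command:
  targets:
    - {"dx":2,"dy":-3.5,"dz":0,"rx":0,"ry":0,"rz":1,"gripper":8.5}
    - {"dx":4,"dy":-7,"dz":0,"rx":0,"ry":0,"rz":2,"gripper":8.5}
    - {"dx":6,"dy":-10.5,"dz":0,"rx":0,"ry":0,"rz":3.5,"gripper":8.5}
    - {"dx":8,"dy":-14,"dz":0,"rx":0,"ry":0,"rz":5,"gripper":8.5}
    - {"dx":10,"dy":-17.5,"dz":0,"rx":0,"ry":0,"rz":6.5,"gripper":8.5}
    - {"dx":12,"dy":-21,"dz":0,"rx":0,"ry":0,"rz":8,"gripper":8.5}
    - {"dx":14,"dy":-24.5,"dz":0,"rx":0,"ry":0,"rz":9.5,"gripper":8.5}
    - {"dx":16,"dy":-28,"dz":0,"rx":0,"ry":0,"rz":10.4,"gripper":8.5}
    - {"dx":18,"dy":-31.5,"dz":0,"rx":0,"ry":0,"rz":10.4,"gripper":8.5}
    - {"dx":19,"dy":-34,"dz":0,"rx":0,"ry":0,"rz":10.4,"gripper":8.5}

```text
time: 1.77
ee_pos: [485.5, 103.7, 203.8]
orientation: [-0.001, 0.994, 0.106, 0.001]
ft_force: [0.9, 0.5, -0.6]
grip_width: 85.2
finger_force: 0.0
```

Emit:
arm_command:
  targets:
    - {"dx":0.5,"dy":-1.5,"dz":1,"rx":0,"ry":0,"rz":0,"gripper":8.5}
    - {"dx":0.5,"dy":-3,"dz":2,"rx":0,"ry":0,"rz":0,"gripper":8.5}
    - {"dx":0.5,"dy":-4,"dz":3,"rx":0,"ry":0,"rz":0,"gripper":8.5}
    - {"dx":0.5,"dy":-5,"dz":4,"rx":0,"ry":0,"rz":0,"gripper":8.5}
    - {"dx":0.5,"dy":-5,"dz":4,"rx":0,"ry":0,"rz":0,"gripper":8.5}
    - {"dx":0.5,"dy":-5,"dz":4,"rx":0,"ry":0,"rz":0,"gripper":8.5}
    - {"dx":0.5,"dy":-5,"dz":4,"rx":0,"ry":0,"rz":0,"gripper":8.5}
    - {"dx":0.5,"dy":-5,"dz":4,"rx":0,"ry":0,"rz":0,"gripper":8.5}
    - {"dx":0.5,"dy":-5,"dz":4,"rx":0,"ry":0,"rz":0,"gripper":8.5}
    - {"dx":0.5,"dy":-5,"dz":4,"rx":0,"ry":0,"rz":0,"gripper":8.5}

```text
time: 2.6
ee_pos: [479.8, 148.2, 164.1]
orientation: [0.0, 0.995, 0.104, 0.0]
ft_force: [-0.5, -0.8, 0.3]
grip_width: 84.6
finger_force: 0.0
```

```bash
python3 go.py 483.3 171 32 12
```

```text
t 2.60 ee [479.8 148.2 164.1] yaw 11.91 shift cm [ 0.8  -2.16 13.22] rz -0.09 tilt [0.001  0.0001] F [-0.49 -0.78  0.26] w 84.6
```

Emit:
arm_command:
  targets:
    - {"dx":0.4,"dy":-1.1,"dz":1,"rx":0,"ry":0,"rz":0,"gripper":8.5}
    - {"dx":0.8,"dy":-2.2,"dz":2.5,"rx":0,"ry":0,"rz":0,"gripper":8.5}
    - {"dx":0.8,"dy":-2.2,"dz":4.5,"rx":0,"ry":0,"rz":0,"gripper":8.5}
    - {"dx":0.8,"dy":-2.2,"dz":6.5,"rx":0,"ry":0,"rz":0,"gripper":8.5}
    - {"dx":0.8,"dy":-2.2,"dz":8.5,"rx":0,"ry":0,"rz":0,"gripper":8.5}
    - {"dx":0.8,"dy":-2.2,"dz":10.5,"rx":0,"ry":0,"rz":0,"gripper":8.5}
    - {"dx":0.8,"dy":-2.2,"dz":12,"rx":0,"ry":0,"rz":0,"gripper":8.5}
    - {"dx":0.8,"dy":-2.2,"dz":13,"rx":0,"ry":0,"rz":0,"gripper":8.5}
    - {"dx":0.8,"dy":-2.2,"dz":13.2,"rx":0,"ry":0,"rz":0,"gripper":8.5}
    - {"dx":0.8,"dy":-2.2,"dz":13.2,"rx":0,"ry":0,"rz":0,"gripper":8.5}

```text
time: 3.43
ee_pos: [482.2, 172.4, 31.0]
orientation: [0.0, 0.995, 0.105, -0.001]
ft_force: [-0.2, -0.9, 1.0]
grip_width: 85.2
finger_force: 0.0
```

```bash
python3 go.py 483.3 171 32 12; python3 -c "
from h import *
a,_=grab('top');b,_=grab('scene')
f=lambda x:cv2.resize(x,(400,400),interpolation=cv2.INTER_CUBIC)
cv2.imwrite('pics/pre.png',np.hstack([f(a[215:305,215:305]),f(b[165:265,325:425])])[:,:,::-1])"
```

```text
t 3.43 ee [482.2 172.4  31. ] yaw 12.02 shift cm [ 0.08  0.16 -0.1 ] rz 0.02 tilt [-0.0012 -0.0003] F [-0.16 -0.9   1.  ] w 85.2
```

View pics/pre.png

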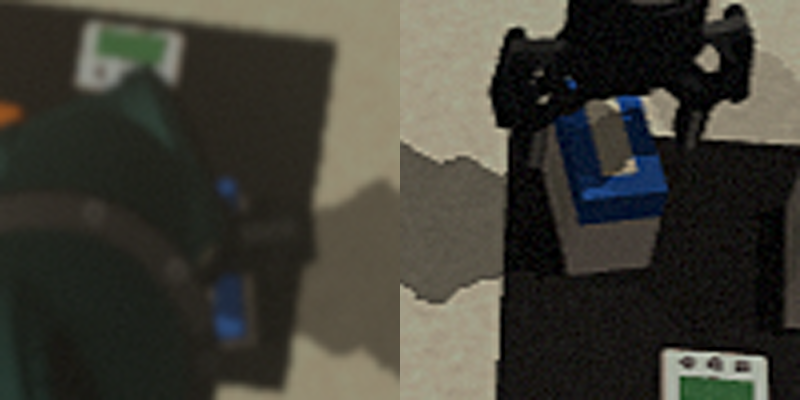

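The fingers straddle the blue magazine: in the right half they stand at (535,145) and (690,125), either side of the lid. I close the gripper and lift 40 mm.

Emit:
arm_command:
  targets:
    - {"dx":0,"dy":0,"dz":0,"rx":0,"ry":0,"rz":0,"gripper":7}
    - {"dx":0,"dy":0,"dz":0,"rx":0,"ry":0,"rz":0,"gripper":6}
    - {"dx":0,"dy":0,"dz":0,"rx":0,"ry":0,"rz":0,"gripper":5.4}
    - {"dx":0,"dy":0,"dz":0,"rx":0,"ry":0,"rz":0,"gripper":4.5}
    - {"dx":0,"dy":0,"dz":0,"rx":0,"ry":0,"rz":0,"gripper":4.5}
    - {"dx":0,"dy":0,"dz":0,"rx":0,"ry":0,"rz":0,"gripper":4.5}
    - {"dx":0,"dy":0,"dz":0,"rx":0,"ry":0,"rz":0,"gripper":4.5}
    - {"dx":0,"dy":0,"dz":0,"rx":0,"ry":0,"rz":0,"gripper":4.5}
    - {"dx":0,"dy":0,"dz":0,"rx":0,"ry":0,"rz":0,"gripper":4.5}
    - {"dx":0,"dy":0,"dz":0,"rx":0,"ry":0,"rz":0,"gripper":4.5}
  grip_force: 50

```text
time: 4.37
ee_pos: [483.0, 172.3, 32.5]
orientation: [-0.0, 0.995, 0.104, 0.001]
ft_force: [-1.2, 1.2, 5.4]
grip_width: 48.9
finger_force: 52.2
```

Emit:
arm_command:
  targets:
    - {"dx":0,"dy":0,"dz":-0.3,"rx":0,"ry":0,"rz":0,"gripper":4.5}
    - {"dx":0,"dy":0,"dz":-0.8,"rx":0,"ry":0,"rz":0,"gripper":4.5}
    - {"dx":0,"dy":0,"dz":-1.4,"rx":0,"ry":0,"rz":0,"gripper":4.5}
    - {"dx":0,"dy":0,"dz":-2,"rx":0,"ry":0,"rz":0,"gripper":4.5}
    - {"dx":0,"dy":0,"dz":-2.6,"rx":0,"ry":0,"rz":0,"gripper":4.5}
    - {"dx":0,"dy":0,"dz":-3.2,"rx":0,"ry":0,"rz":0,"gripper":4.5}
    - {"dx":0,"dy":0,"dz":-3.7,"rx":0,"ry":0,"rz":0,"gripper":4.5}
    - {"dx":0,"dy":0,"dz":-4,"rx":0,"ry":0,"rz":0,"gripper":4.5}
    - {"dx":0,"dy":0,"dz":-4,"rx":0,"ry":0,"rz":0,"gripper":4.5}
    - {"dx":0,"dy":0,"dz":-4,"rx":0,"ry":0,"rz":0,"gripper":4.5}

```text
time: 5.2
ee_pos: [482.6, 172.1, 71.9]
orientation: [-0.0, 0.995, 0.104, 0.0]
ft_force: [-0.2, -0.1, -5.7]
grip_width: 49.1
finger_force: 53.4
```

Emit:
arm_command:
  targets:
    - {"dx":0,"dy":0,"dz":0,"rx":0,"ry":0,"rz":0,"gripper":4.5}
    - {"dx":0,"dy":0,"dz":0,"rx":0,"ry":0,"rz":0,"gripper":4.5}
    - {"dx":0,"dy":0,"dz":0,"rx":0,"ry":0,"rz":0,"gripper":4.5}
    - {"dx":0,"dy":0,"dz":0,"rx":0,"ry":0,"rz":0,"gripper":4.5}
    - {"dx":0,"dy":0,"dz":0,"rx":0,"ry":0,"rz":0,"gripper":4.5}
    - {"dx":0,"dy":0,"dz":0,"rx":0,"ry":0,"rz":0,"gripper":4.5}
    - {"dx":0,"dy":0,"dz":0,"rx":0,"ry":0,"rz":0,"gripper":4.5}
    - {"dx":0,"dy":0,"dz":0,"rx":0,"ry":0,"rz":0,"gripper":4.5}
    - {"dx":0,"dy":0,"dz":0,"rx":0,"ry":0,"rz":0,"gripper":4.5}
    - {"dx":0,"dy":0,"dz":0,"rx":0,"ry":0,"rz":0,"gripper":4.5}

```text
time: 6.03
ee_pos: [482.6, 172.0, 71.7]
orientation: [0.0, 0.995, 0.104, -0.0]
ft_force: [0.4, 0.1, -5.5]
grip_width: 49.4
finger_force: 53.4
```

```bash
cat > weigh.py <<'E'
from fit import *
F=[];T=[]
for i in range(8):
    im,d=grab('scene'); s=ctrl.sense(); F.append(s['ft_force']); T.append(s['joint_efforts'])
print('F',np.mean(F,0).round(2),np.std(F,0).round(2),'tau',np.mean(T,0).round(2),s['ee_pos'].round(1),s['grip_width'],s['finger_force'],s['time'])
P=cloud('scene',d);z=P[...,2]
for k,(lo,hi,lo2,hi2) in dict(b=(90,110,80,190),o=(0,40,60,100)).items():
    hsv=cv2.cvtColor(im,cv2.COLOR_RGB2HSV);h=hsv[...,0]
    m=(hsv[...,1]>120)&((h>lo)&(h<hi2) if 0 else ((h>100)&(h<130) if k=='b' else (h>5)&(h<20)))
    m[:, :330]=0;m[:, 470:]=0;m[270:]=0;m[:150]=0
    print(k,m.sum(),'ztop',np.percentile(z[m],90).round(1) if m.any() else None)
E
python3 weigh.py
```

```text
F [ 0.3   0.22 -5.42] [0.56 0.53 0.54] tau [-0.000e+00 -4.529e+01  5.000e-02 -1.132e+01  0.000e+00  1.000e-02
 -0.000e+00] [482.5 172.   71.7] 49.18361623940992 53.37779447436333 6.4333
b 664 ztop 202.7
o 881 ztop 86.1
```

Blue weighs about 5.4 N. I set it back, release and rise.

Emit:
arm_command:
  targets:
    - {"dx":0,"dy":0,"dz":0.5,"rx":0,"ry":0,"rz":0,"gripper":4.5}
    - {"dx":0,"dy":0,"dz":1.1,"rx":0,"ry":0,"rz":0,"gripper":4.5}
    - {"dx":0,"dy":0,"dz":1.8,"rx":0,"ry":0,"rz":0,"gripper":4.5}
    - {"dx":0,"dy":0,"dz":2.4,"rx":0,"ry":0,"rz":0,"gripper":4.5}
    - {"dx":0,"dy":0,"dz":2.9,"rx":0,"ry":0,"rz":0,"gripper":4.5}
    - {"dx":0,"dy":0,"dz":3.3,"rx":0,"ry":0,"rz":0,"gripper":4.5}
    - {"dx":0,"dy":0,"dz":3.6,"rx":0,"ry":0,"rz":0,"gripper":4.5}
    - {"dx":0,"dy":0,"dz":3.8,"rx":0,"ry":0,"rz":0,"gripper":4.5}
    - {"dx":0,"dy":0,"dz":3.9,"rx":0,"ry":0,"rz":0,"gripper":4.5}
    - {"dx":0,"dy":0,"dz":4.0,"rx":0,"ry":0,"rz":0,"gripper":4.5}

```text
time: 7.27
ee_pos: [482.3, 172.0, 32.5]
orientation: [0.0, 0.995, 0.104, -0.0]
ft_force: [-4.9, 0.0, 15.1]
grip_width: 49.6
finger_force: 55.8
```

Emit:
arm_command:
  targets:
    - {"dx":0,"dy":0,"dz":0,"rx":0,"ry":0,"rz":0,"gripper":5.2}
    - {"dx":0,"dy":0,"dz":0,"rx":0,"ry":0,"rz":0,"gripper":5.8}
    - {"dx":0,"dy":0,"dz":0,"rx":0,"ry":0,"rz":0,"gripper":7}
    - {"dx":0,"dy":0,"dz":0,"rx":0,"ry":0,"rz":0,"gripper":8}
    - {"dx":0,"dy":0,"dz":0,"rx":0,"ry":0,"rz":0,"gripper":8.5}
    - {"dx":0,"dy":0,"dz":0,"rx":0,"ry":0,"rz":0,"gripper":8.5}
    - {"dx":0,"dy":0,"dz":-1,"rx":0,"ry":0,"rz":0,"gripper":8.5}
    - {"dx":0,"dy":0,"dz":-2.5,"rx":0,"ry":0,"rz":0,"gripper":8.5}
    - {"dx":0,"dy":0,"dz":-4.5,"rx":0,"ry":0,"rz":0,"gripper":8.5}
    - {"dx":0,"dy":0,"dz":-7,"rx":0,"ry":0,"rz":0,"gripper":8.5}

```text
time: 8.1
ee_pos: [481.5, 171.6, 102.1]
orientation: [0.0, 0.995, 0.105, -0.001]
ft_force: [0.3, 0.7, 0.3]
grip_width: 85.1
finger_force: 0.0
```

```bash
python3 go.py 517.5 315.5 130 -4.1
```

```text
t 8.10 ee [481.5 171.6 102.1] yaw 12.00 shift cm [  6.51 -13.33  -2.82] rz 16.10 tilt [-0.0025 -0.0011] F [0.33 0.67 0.28] w 85.1
```

Emit:
arm_command:
  targets:
    - {"dx":0,"dy":0,"dz":-2,"rx":0,"ry":0,"rz":0,"gripper":8.5}
    - {"dx":1,"dy":-2,"dz":-2.8,"rx":0,"ry":0,"rz":3,"gripper":8.5}
    - {"dx":2.5,"dy":-5,"dz":-2.8,"rx":0,"ry":0,"rz":7,"gripper":8.5}
    - {"dx":4,"dy":-8.5,"dz":-2.8,"rx":0,"ry":0,"rz":11,"gripper":8.5}
    - {"dx":5.5,"dy":-11.5,"dz":-2.8,"rx":0,"ry":0,"rz":14,"gripper":8.5}
    - {"dx":6.5,"dy":-13.3,"dz":-2.8,"rx":0,"ry":0,"rz":16.1,"gripper":8.5}
    - {"dx":6.5,"dy":-13.3,"dz":-2.8,"rx":0,"ry":0,"rz":16.1,"gripper":8.5}
    - {"dx":6.5,"dy":-13.3,"dz":-2.8,"rx":0,"ry":0,"rz":16.1,"gripper":8.5}
    - {"dx":6.5,"dy":-13.3,"dz":-2.8,"rx":0,"ry":0,"rz":16.1,"gripper":8.5}
    - {"dx":6.5,"dy":-13.3,"dz":-2.8,"rx":0,"ry":0,"rz":16.1,"gripper":8.5}

```text
time: 8.93
ee_pos: [518.1, 313.5, 129.7]
orientation: [0.001, 0.999, -0.037, -0.0]
ft_force: [-0.4, -0.4, 0.0]
grip_width: 85.2
finger_force: 0.0
```

```bash
python3 go.py 517.5 315.5 32 -4.1; python3 weigh.py
```

```text
t 8.93 ee [518.1 313.5 129.7] yaw -4.20 shift cm [-0.07 -0.21  9.77] rz -0.10 tilt [-0.0008 -0.0015] F [-0.43 -0.43  0.01] w 85.2
F [-0.32  0.12  0.08] [0.53 0.39 0.48] tau [-6.000e-02 -4.724e+01  7.800e-01 -1.517e+01  1.000e-02  0.000e+00
  0.000e+00] [518.5 315.3 129.7] 84.80341151109222 0.0 9.3333
b 790 ztop 242.2
o 884 ztop 85.8
```

Emit:
arm_command:
  targets:
    - {"dx":-0.1,"dy":0,"dz":1.5,"rx":0,"ry":0,"rz":0,"gripper":8.5}
    - {"dx":-0.1,"dy":0,"dz":3.5,"rx":0,"ry":0,"rz":0,"gripper":8.5}
    - {"dx":-0.1,"dy":0,"dz":5.5,"rx":0,"ry":0,"rz":0,"gripper":8.5}
    - {"dx":-0.1,"dy":0,"dz":7.5,"rx":0,"ry":0,"rz":0,"gripper":8.5}
    - {"dx":-0.1,"dy":0,"dz":9,"rx":0,"ry":0,"rz":0,"gripper":8.5}
    - {"dx":-0.1,"dy":0,"dz":9.8,"rx":0,"ry":0,"rz":0,"gripper":8.5}
    - {"dx":-0.1,"dy":0,"dz":9.8,"rx":0,"ry":0,"rz":0,"gripper":7}
    - {"dx":-0.1,"dy":0,"dz":9.8,"rx":0,"ry":0,"rz":0,"gripper":6}
    - {"dx":-0.1,"dy":0,"dz":9.8,"rx":0,"ry":0,"rz":0,"gripper":5.4}
    - {"dx":-0.1,"dy":0,"dz":9.8,"rx":0,"ry":0,"rz":0,"gripper":4.5}

```text
time: 10.17
ee_pos: [518.6, 316.6, 33.1]
orientation: [-0.001, 0.999, -0.036, 0.001]
ft_force: [0.2, 0.8, -2.4]
grip_width: 48.8
finger_force: 53.3
```

Emit:
arm_command:
  targets:
    - {"dx":0,"dy":0,"dz":0,"rx":0,"ry":0,"rz":0,"gripper":4.5}
    - {"dx":0,"dy":0,"dz":0,"rx":0,"ry":0,"rz":0,"gripper":4.5}
    - {"dx":0,"dy":0,"dz":0,"rx":0,"ry":0,"rz":0,"gripper":4.5}
    - {"dx":0,"dy":0,"dz":0,"rx":0,"ry":0,"rz":0,"gripper":4.5}
    - {"dx":0,"dy":0,"dz":-0.4,"rx":0,"ry":0,"rz":0,"gripper":4.5}
    - {"dx":0,"dy":0,"dz":-1.2,"rx":0,"ry":0,"rz":0,"gripper":4.5}
    - {"dx":0,"dy":0,"dz":-2.1,"rx":0,"ry":0,"rz":0,"gripper":4.5}
    - {"dx":0,"dy":0,"dz":-3,"rx":0,"ry":0,"rz":0,"gripper":4.5}
    - {"dx":0,"dy":0,"dz":-3.7,"rx":0,"ry":0,"rz":0,"gripper":4.5}
    - {"dx":0,"dy":0,"dz":-4,"rx":0,"ry":0,"rz":0,"gripper":4.5}

```text
time: 11.0
ee_pos: [518.2, 316.1, 73.3]
orientation: [-0.001, 0.999, -0.036, 0.001]
ft_force: [-0.0, 0.3, -2.3]
grip_width: 48.9
finger_force: 53.4
```

Emit:
arm_command:
  targets:
    - {"dx":0,"dy":0,"dz":0,"rx":0,"ry":0,"rz":0,"gripper":4.5}
    - {"dx":0,"dy":0,"dz":0,"rx":0,"ry":0,"rz":0,"gripper":4.5}
    - {"dx":0,"dy":0,"dz":0,"rx":0,"ry":0,"rz":0,"gripper":4.5}
    - {"dx":0,"dy":0,"dz":0,"rx":0,"ry":0,"rz":0,"gripper":4.5}
    - {"dx":0,"dy":0,"dz":0,"rx":0,"ry":0,"rz":0,"gripper":4.5}
    - {"dx":0,"dy":0,"dz":0,"rx":0,"ry":0,"rz":0,"gripper":4.5}
    - {"dx":0,"dy":0,"dz":0,"rx":0,"ry":0,"rz":0,"gripper":4.5}
    - {"dx":0,"dy":0,"dz":0,"rx":0,"ry":0,"rz":0,"gripper":4.5}
    - {"dx":0,"dy":0,"dz":0,"rx":0,"ry":0,"rz":0,"gripper":4.5}
    - {"dx":0,"dy":0,"dz":0,"rx":0,"ry":0,"rz":0,"gripper":4.5}

```text
time: 11.83
ee_pos: [517.5, 315.7, 71.7]
orientation: [0.0, 0.999, -0.036, -0.0]
ft_force: [0.1, -0.1, -2.8]
grip_width: 49.1
finger_force: 53.4
```

```bash
python3 weigh.py; python3 go.py 517.5 315.5 32 -4.1; python3 -c "
from h import *
a,_=grab('top');b,_=grab('scene')
f=lambda x:cv2.resize(x,(400,400),interpolation=cv2.INTER_CUBIC)
cv2.imwrite('pics/lift.png',np.hstack([f(a[200:310,190:300]),f(b[155:275,345:465])])[:,:,::-1])"
```

```text
F [-0.08 -0.34 -2.9 ] [0.69 0.5  0.4 ] tau [ -0.   -50.83   0.91 -13.51   0.     0.    -0.  ] [517.5 315.7  71.7] 48.90252097142306 53.35632383823395 12.2333
b 821 ztop 183.4
o 733 ztop 125.1
t 12.23 ee [517.5 315.7  71.7] yaw -4.10 shift cm [0.   0.02 3.97] rz -0.00 tilt [-0. -0.] F [ 0.11 -1.28 -2.34] w 48.9
```

View pics/lift.png

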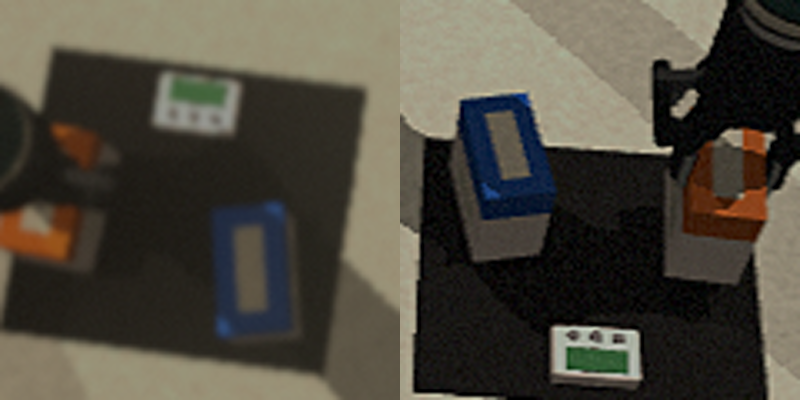

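The orange magazine is lifted (right, near (725,190)) and the blue stands upright on the mat at (505,170). Orange weighs 2.9 N and blue 5.5 N, so blue goes in the dock. I set orange back first.

Emit:
arm_command:
  targets:
    - {"dx":0,"dy":0,"dz":0.5,"rx":0,"ry":0,"rz":0,"gripper":4.5}
    - {"dx":0,"dy":0,"dz":1.1,"rx":0,"ry":0,"rz":0,"gripper":4.5}
    - {"dx":0,"dy":0,"dz":1.8,"rx":0,"ry":0,"rz":0,"gripper":4.5}
    - {"dx":0,"dy":0,"dz":2.4,"rx":0,"ry":0,"rz":0,"gripper":4.5}
    - {"dx":0,"dy":0,"dz":2.9,"rx":0,"ry":0,"rz":0,"gripper":4.5}
    - {"dx":0,"dy":0,"dz":3.3,"rx":0,"ry":0,"rz":0,"gripper":4.5}
    - {"dx":0,"dy":0,"dz":3.6,"rx":0,"ry":0,"rz":0,"gripper":4.5}
    - {"dx":0,"dy":0,"dz":3.8,"rx":0,"ry":0,"rz":0,"gripper":4.5}
    - {"dx":0,"dy":0,"dz":3.9,"rx":0,"ry":0,"rz":0,"gripper":4.5}
    - {"dx":0,"dy":0,"dz":3.9,"rx":0,"ry":0,"rz":0,"gripper":4.5}

```text
time: 13.17
ee_pos: [517.3, 315.6, 33.1]
orientation: [0.0, 0.999, -0.036, -0.0]
ft_force: [-2.0, -1.0, 0.7]
grip_width: 49.1
finger_force: 53.6
```

Emit:
arm_command:
  targets:
    - {"dx":0,"dy":0,"dz":0,"rx":0,"ry":0,"rz":0,"gripper":5.2}
    - {"dx":0,"dy":0,"dz":0,"rx":0,"ry":0,"rz":0,"gripper":5.8}
    - {"dx":0,"dy":0,"dz":0,"rx":0,"ry":0,"rz":0,"gripper":7}
    - {"dx":0,"dy":0,"dz":0,"rx":0,"ry":0,"rz":0,"gripper":8}
    - {"dx":0,"dy":0,"dz":0,"rx":0,"ry":0,"rz":0,"gripper":8.5}
    - {"dx":0,"dy":0,"dz":0,"rx":0,"ry":0,"rz":0,"gripper":8.5}
    - {"dx":0,"dy":0,"dz":-1.5,"rx":0,"ry":0,"rz":0,"gripper":8.5}
    - {"dx":0,"dy":0,"dz":-4,"rx":0,"ry":0,"rz":0,"gripper":8.5}
    - {"dx":0,"dy":0,"dz":-7,"rx":0,"ry":0,"rz":0,"gripper":8.5}
    - {"dx":0,"dy":0,"dz":-10,"rx":0,"ry":0,"rz":0,"gripper":8.5}

```text
time: 14.0
ee_pos: [516.9, 315.3, 133.2]
orientation: [0.001, 0.999, -0.036, -0.001]
ft_force: [0.6, 0.8, 0.7]
grip_width: 85.0
finger_force: 0.0
```

```bash
python3 - <<'E'
from fit import *
im,d=grab('scene');P=cloud('scene',d)
for k,(a,b,c,e) in dict(o=(415,460,190,255),b=(355,400,178,240)).items():
    M=np.zeros((480,640),bool);M[c:e,a:b]=1;z=P[...,2]
    m=M&(z>76)&(z<95)&(d>0);m=cv2.morphologyEx(m.astype(np.uint8),cv2.MORPH_OPEN,np.ones((3,3)))>0
    print(k,rect(P,m))
E
python3 go.py 483 171.5 130 12
```

```text
o ([array([516.3, 315.6]), array([50.6, 93.5]), np.float64(85.6)], 726, np.float64(83.9))
b ([array([482.2, 172. ]), array([93.3, 50.4]), np.float64(11.7)], 698, np.float64(83.9))
t 14.05 ee [520.8 317.8 139.5] yaw -4.13 shift cm [-2.72 14.87  0.85] rz -16.13 tilt [0.0078 0.0054] F [0.82 1.26 3.35] w 85.1
```

Emit:
arm_command:
  targets:
    - {"dx":-0.3,"dy":2,"dz":0,"rx":0,"ry":0,"rz":-3,"gripper":8.5}
    - {"dx":-0.8,"dy":5,"dz":0,"rx":0,"ry":0,"rz":-7,"gripper":8.5}
    - {"dx":-1.4,"dy":8.5,"dz":0,"rx":0,"ry":0,"rz":-11,"gripper":8.5}
    - {"dx":-2,"dy":12,"dz":0,"rx":0,"ry":0,"rz":-14,"gripper":8.5}
    - {"dx":-2.4,"dy":14.2,"dz":0,"rx":0,"ry":0,"rz":-16.1,"gripper":8.5}
    - {"dx":-2.5,"dy":14.6,"dz":0,"rx":0,"ry":0,"rz":-16.1,"gripper":8.5}
    - {"dx":-2.5,"dy":14.6,"dz":0,"rx":0,"ry":0,"rz":-16.1,"gripper":8.5}
    - {"dx":-2.5,"dy":14.6,"dz":0,"rx":0,"ry":0,"rz":-16.1,"gripper":8.5}
    - {"dx":-2.5,"dy":14.6,"dz":0,"rx":0,"ry":0,"rz":-16.1,"gripper":8.5}
    - {"dx":-2.5,"dy":14.6,"dz":0,"rx":0,"ry":0,"rz":-16.1,"gripper":8.5}

```text
time: 14.88
ee_pos: [482.8, 174.0, 132.8]
orientation: [-0.001, 0.994, 0.106, 0.001]
ft_force: [-1.0, 0.5, 0.0]
grip_width: 84.5
finger_force: 0.0
```

```bash
python3 go.py 482.3 171.8 32 12
```

```text
t 14.88 ee [482.8 174.  132.8] yaw 12.13 shift cm [-0.1   0.22 10.08] rz 0.13 tilt [0.001  0.0013] F [-1.04  0.54  0.01] w 84.5
```

Emit:
arm_command:
  targets:
    - {"dx":0,"dy":0,"dz":1.5,"rx":0,"ry":0,"rz":0,"gripper":8.5}
    - {"dx":0,"dy":0,"dz":3.5,"rx":0,"ry":0,"rz":0,"gripper":8.5}
    - {"dx":0,"dy":0,"dz":5.5,"rx":0,"ry":0,"rz":0,"gripper":8.5}
    - {"dx":0,"dy":0,"dz":7.5,"rx":0,"ry":0,"rz":0,"gripper":8.5}
    - {"dx":0,"dy":0,"dz":9,"rx":0,"ry":0,"rz":0,"gripper":8.5}
    - {"dx":0,"dy":0,"dz":10,"rx":0,"ry":0,"rz":0,"gripper":8.5}
    - {"dx":0,"dy":0,"dz":10.1,"rx":0,"ry":0,"rz":0,"gripper":7}
    - {"dx":0,"dy":0,"dz":10.1,"rx":0,"ry":0,"rz":0,"gripper":6}
    - {"dx":0,"dy":0,"dz":10.1,"rx":0,"ry":0,"rz":0,"gripper":5.4}
    - {"dx":0,"dy":0,"dz":10.1,"rx":0,"ry":0,"rz":0,"gripper":4.5}

```text
time: 15.72
ee_pos: [482.9, 172.3, 32.7]
orientation: [-0.0, 0.995, 0.104, 0.001]
ft_force: [1.2, 0.3, -3.6]
grip_width: 49.3
finger_force: 53.0
```

Emit:
arm_command:
  targets:
    - {"dx":0,"dy":0,"dz":0,"rx":0,"ry":0,"rz":0,"gripper":4.5}
    - {"dx":0,"dy":0,"dz":0,"rx":0,"ry":0,"rz":0,"gripper":4.5}
    - {"dx":0,"dy":0,"dz":0,"rx":0,"ry":0,"rz":0,"gripper":4.5}
    - {"dx":0,"dy":0,"dz":-0.4,"rx":0,"ry":0,"rz":0,"gripper":4.5}
    - {"dx":0,"dy":0,"dz":-1.2,"rx":0,"ry":0,"rz":0,"gripper":4.5}
    - {"dx":0,"dy":0,"dz":-2.4,"rx":0,"ry":0,"rz":0,"gripper":4.5}
    - {"dx":0,"dy":0,"dz":-4,"rx":0,"ry":0,"rz":0,"gripper":4.5}
    - {"dx":0,"dy":0,"dz":-5.5,"rx":0,"ry":0,"rz":0,"gripper":4.5}
    - {"dx":0,"dy":0,"dz":-6.5,"rx":0,"ry":0,"rz":0,"gripper":4.5}
    - {"dx":0,"dy":0,"dz":-7,"rx":0,"ry":0,"rz":0,"gripper":4.5}

```text
time: 16.55
ee_pos: [482.2, 171.8, 102.9]
orientation: [-0.0, 0.995, 0.104, 0.001]
ft_force: [0.1, -0.4, -5.4]
grip_width: 49.4
finger_force: 53.2
```

```bash
python3 go.py 503.9 -221.9 102 -5.7
```

```text
t 16.55 ee [482.2 171.8 102.9] yaw 11.98 shift cm [-6.05 38.96  0.08] rz 17.68 tilt [0.001  0.0004] F [ 0.08 -0.42 -5.41] w 49.4
```

Emit:
arm_command:
  targets:
    - {"dx":-0.2,"dy":1.2,"dz":0,"rx":0,"ry":0,"rz":0,"gripper":4.5}
    - {"dx":-0.6,"dy":3.6,"dz":0,"rx":0,"ry":0,"rz":0,"gripper":4.5}
    - {"dx":-1.1,"dy":6.8,"dz":0,"rx":0,"ry":0,"rz":0,"gripper":4.5}
    - {"dx":-1.6,"dy":10,"dz":0,"rx":0,"ry":0,"rz":0,"gripper":4.5}
    - {"dx":-2.1,"dy":13.2,"dz":0,"rx":0,"ry":0,"rz":0,"gripper":4.5}
    - {"dx":-2.6,"dy":16.4,"dz":0,"rx":0,"ry":0,"rz":0,"gripper":4.5}
    - {"dx":-3.1,"dy":19.6,"dz":0,"rx":0,"ry":0,"rz":0,"gripper":4.5}
    - {"dx":-3.6,"dy":22.8,"dz":0,"rx":0,"ry":0,"rz":0,"gripper":4.5}
    - {"dx":-4.1,"dy":26,"dz":0,"rx":0,"ry":0,"rz":0,"gripper":4.5}
    - {"dx":-4.5,"dy":29,"dz":0,"rx":0,"ry":0,"rz":0,"gripper":4.5}

```text
time: 17.38
ee_pos: [496.2, -124.2, 100.6]
orientation: [0.0, 0.995, 0.104, -0.002]
ft_force: [0.3, 0.2, -5.4]
grip_width: 48.9
finger_force: 54.3
```

Emit:
arm_command:
  targets:
    - {"dx":-0.5,"dy":3,"dz":0,"rx":0,"ry":0,"rz":2,"gripper":4.5}
    - {"dx":-0.9,"dy":5.5,"dz":0,"rx":0,"ry":0,"rz":5,"gripper":4.5}
    - {"dx":-1.3,"dy":7.8,"dz":0,"rx":0,"ry":0,"rz":9,"gripper":4.5}
    - {"dx":-1.5,"dy":9.2,"dz":0,"rx":0,"ry":0,"rz":13,"gripper":4.5}
    - {"dx":-1.5,"dy":10,"dz":0,"rx":0,"ry":0,"rz":16,"gripper":4.5}
    - {"dx":-1.5,"dy":10,"dz":0,"rx":0,"ry":0,"rz":17.7,"gripper":4.5}
    - {"dx":-1.5,"dy":10,"dz":0,"rx":0,"ry":0,"rz":17.7,"gripper":4.5}
    - {"dx":-1.5,"dy":10,"dz":0,"rx":0,"ry":0,"rz":17.7,"gripper":4.5}
    - {"dx":-1.5,"dy":10,"dz":0,"rx":0,"ry":0,"rz":17.7,"gripper":4.5}
    - {"dx":-1.5,"dy":10,"dz":0,"rx":0,"ry":0,"rz":17.7,"gripper":4.5}

```text
time: 18.22
ee_pos: [504.2, -220.8, 101.5]
orientation: [-0.0, 0.999, -0.049, -0.0]
ft_force: [0.2, 0.3, -5.7]
grip_width: 48.7
finger_force: 54.3
```

```bash
python3 go.py 503.9 -221.9 40 -5.7; python3 - <<'E'
from fit import *
# mag & dock in both cameras now
for n in('top','scene'):
    im,d=grab(n,n+'1.png');np.save(n+'1.npy',d);P=cloud(n,d);z=P[...,2]
    X,Y=P[...,0],P[...,1]
    m=(d>0)&(z>22)&(z<38)&(X>560)&(X<690)&(Y<-150)&(Y>-320)
    a=np.radians(-5.7);c,s=np.cos(a),np.sin(a)
    u=(X-585.5)*c+(Y+230)*s; v=-(X-585.5)*s+(Y+230)*c
    for lo in range(-25,40,10):
        for sg in(1,-1):
            q=m&(u>lo)&(u<lo+10)&(v*sg>15)&(v*sg<50)&(z>26)
            if q.sum(): print(n,lo,sg,q.sum(),'v range',v[q].min().round(1),v[q].max().round(1),'med',np.median(v[q]).round(1))
s=ctrl.sense();print(s['ee_pos'].round(1))
a=cv2.imread('pics/top1.png')[165:315,365:475];b=cv2.imread('pics/scene1.png')[170:330,120:260]
f=lambda x:cv2.resize(x,(400,540),interpolation=cv2.INTER_CUBIC)
cv2.imwrite('pics/dock1.png',np.hstack([f(a),f(b)]))
E
```

```text
t 18.22 ee [ 504.2 -220.8  101.5] yaw -5.57 shift cm [-0.01  0.12  6.15] rz 0.13 tilt [-0.0007  0.0008] F [ 0.16  0.33 -5.68] w 48.7
top -25 1 17 v range 26.1 38.0 med 32.4
top -15 1 18 v range 25.9 37.7 med 31.6
top -5 1 15 v range 25.9 37.0 med 32.5
top -5 -1 2 v range -28.8 -27.1 med -28.0
top 5 1 17 v range 26.3 37.8 med 31.2
top 5 -1 10 v range -35.6 -27.0 med -31.3
top 15 1 16 v range 25.7 37.7 med 31.8
top 15 -1 11 v range -35.3 -26.9 med -31.6
top 25 1 17 v range 27.2 38.3 med 33.2
top 25 -1 14 v range -37.2 -26.5 med -30.9
top 35 1 19 v range 25.6 43.5 med 32.2
top 35 -1 19 v range -38.8 -26.9 med -32.5
scene -25 1 20 v range 27.1 39.4 med 32.5
scene -25 -1 14 v range -38.8 -25.9 med -30.4
scene -15 1 20 v range 27.8 39.8 med 34.6
scene -15 -1 21 v range -38.0 -25.4 med -31.1
scene -5 1 19 v range 27.6 38.7 med 33.0
scene -5 -1 8 v range -35.7 -25.6 med -31.0
scene 5 1 20 v range 28.6 39.7 med 34.7
scene 15 1 11 v range 33.6 39.6 med 37.0
scene 25 1 2 v range 38.8 39.9 med 39.3
scene 35 1 4 v range 44.3 44.9 med 44.8
[ 504.4 -221.2  101.7]
```

View pics/dock1.png

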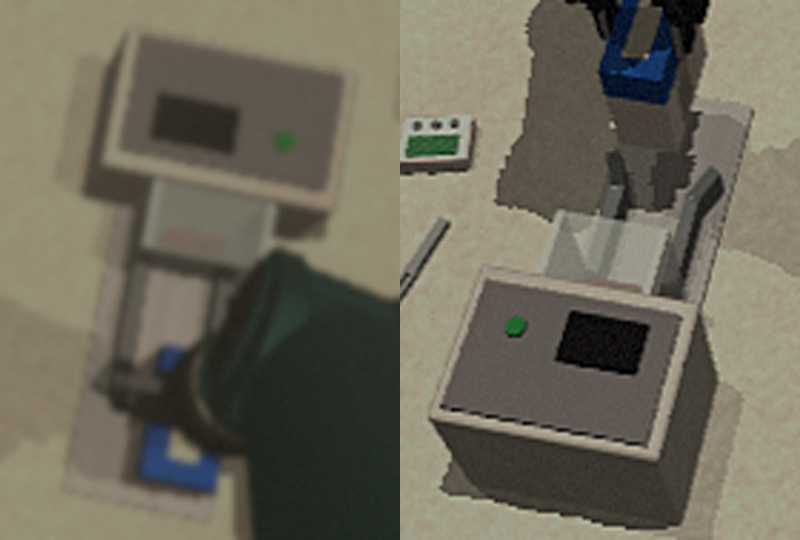

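Rails are centred at about +0.5 mm on my dock axis and the held magazine is at +0.7, so it is aligned. The right half of the picture shows it over the flared mouth near (640,60). I lower and release it, then move behind it.

Emit:
arm_command:
  targets:
    - {"dx":0,"dy":0,"dz":1,"rx":0,"ry":0,"rz":0.1,"gripper":4.5}
    - {"dx":0,"dy":0,"dz":2.5,"rx":0,"ry":0,"rz":0.1,"gripper":4.5}
    - {"dx":0,"dy":0,"dz":4,"rx":0,"ry":0,"rz":0.1,"gripper":4.5}
    - {"dx":0,"dy":0,"dz":5,"rx":0,"ry":0,"rz":0.1,"gripper":4.5}
    - {"dx":0,"dy":0,"dz":5.7,"rx":0,"ry":0,"rz":0.1,"gripper":4.5}
    - {"dx":0,"dy":0,"dz":6.2,"rx":0,"ry":0,"rz":0.1,"gripper":4.5}
    - {"dx":0,"dy":0,"dz":6.5,"rx":0,"ry":0,"rz":0.1,"gripper":4.5}
    - {"dx":0,"dy":0,"dz":6.7,"rx":0,"ry":0,"rz":0.1,"gripper":4.5}
    - {"dx":0,"dy":0,"dz":6.7,"rx":0,"ry":0,"rz":0.1,"gripper":4.5}
    - {"dx":0,"dy":0,"dz":6.7,"rx":0,"ry":0,"rz":0.1,"gripper":4.5}

```text
time: 19.15
ee_pos: [505.0, -222.3, 35.1]
orientation: [0.0, 0.999, -0.051, 0.001]
ft_force: [-0.2, -0.2, -5.0]
grip_width: 49.1
finger_force: 54.3
```

```bash
python3 go.py 503.9 -221.9 34.5 -5.7
```

```text
t 19.15 ee [ 505.  -222.3   35.1] yaw -5.81 shift cm [-0.12 -0.03  0.06] rz -0.11 tilt [ 0.0013 -0.0005] F [-0.25 -0.19 -4.96] w 49.1
```

Emit:
arm_command:
  targets:
    - {"dx":0,"dy":0,"dz":0.1,"rx":0,"ry":0,"rz":0,"gripper":4.5}
    - {"dx":0,"dy":0,"dz":0.1,"rx":0,"ry":0,"rz":0,"gripper":4.5}
    - {"dx":0,"dy":0,"dz":0.1,"rx":0,"ry":0,"rz":0,"gripper":5.2}
    - {"dx":0,"dy":0,"dz":0.1,"rx":0,"ry":0,"rz":0,"gripper":5.8}
    - {"dx":0,"dy":0,"dz":0.1,"rx":0,"ry":0,"rz":0,"gripper":7}
    - {"dx":0,"dy":0,"dz":0.1,"rx":0,"ry":0,"rz":0,"gripper":7}
    - {"dx":0,"dy":0,"dz":0.1,"rx":0,"ry":0,"rz":0,"gripper":7}
    - {"dx":0,"dy":0,"dz":-1.5,"rx":0,"ry":0,"rz":0,"gripper":7}
    - {"dx":0,"dy":0,"dz":-4.5,"rx":0,"ry":0,"rz":0,"gripper":7}
    - {"dx":0,"dy":0,"dz":-7.5,"rx":0,"ry":0,"rz":0,"gripper":7}

```text
time: 19.98
ee_pos: [503.3, -221.6, 109.5]
orientation: [-0.0, 0.999, -0.051, -0.002]
ft_force: [1.2, -0.2, 0.5]
grip_width: 70.0
finger_force: 0.0
```

Emit:
arm_command:
  targets:
    - {"dx":0,"dy":0,"dz":-1,"rx":0,"ry":0,"rz":0,"gripper":7}
    - {"dx":-1,"dy":0,"dz":-1,"rx":0,"ry":0,"rz":0,"gripper":6}
    - {"dx":-3,"dy":0,"dz":-1,"rx":0,"ry":0,"rz":0,"gripper":4}
    - {"dx":-5.5,"dy":0,"dz":-1,"rx":0,"ry":0,"rz":0,"gripper":2}
    - {"dx":-7,"dy":0,"dz":-1,"rx":0,"ry":0,"rz":0,"gripper":0}
    - {"dx":-7.4,"dy":0,"dz":-1,"rx":0,"ry":0,"rz":0,"gripper":0}
    - {"dx":-7.4,"dy":0,"dz":-1,"rx":0,"ry":0,"rz":0,"gripper":0}
    - {"dx":-7.4,"dy":0,"dz":-1,"rx":0,"ry":0,"rz":0,"gripper":0}
    - {"dx":-7.4,"dy":0,"dz":-1,"rx":0,"ry":0,"rz":0,"gripper":0}
    - {"dx":-7.4,"dy":0,"dz":-1,"rx":0,"ry":0,"rz":0,"gripper":0}
  grip_force: 20

```text
time: 20.82
ee_pos: [432.4, -214.7, 119.6]
orientation: [0.0, 0.999, -0.05, 0.001]
ft_force: [1.2, 0.0, -0.5]
grip_width: 0.1
finger_force: 0.0
```

```bash
cat > mag.py <<'E'
from fit import *
from go import a as A,th
for n in('scene','top'):
    im,d=grab(n);P=cloud(n,d);z=P[...,2];c,s=np.cos(th),np.sin(th)
    u=(P[...,0]-A[0])*c+(P[...,1]-A[1])*s;v=-(P[...,0]-A[0])*s+(P[...,1]-A[1])*c
    m=(d>0)&(z>78)&(z<92)&(u>-145)&(u<90)&(abs(v)<40)
    hsv=cv2.cvtColor(im,cv2.COLOR_RGB2HSV);m&=~((hsv[...,2]<35))
    m=cv2.morphologyEx(m.astype(np.uint8),cv2.MORPH_OPEN,np.ones((3,3)))>0
    if m.sum()<10: continue
    Q=np.stack([u,v,z],-1);print(n,rect(Q,m),'u',np.percentile(u[m],[0,100]).round(1),'v',np.percentile(v[m],[0,100]).round(1))
s=ctrl.sense();e=s['ee_pos']-[*A,0];print('ee u,v',e[0]*c+e[1]*s,-e[0]*s+e[1]*c)
E
python3 mag.py;python3 go.py 432 -214.6 26 -5.7
```

```text
scene ([array([-82.3,   0.6]), array([53.4, 92.4]), np.float64(88.2)], 676, np.float64(86.4)) u [-129.   -35.4] v [-26.9  26.6]
top ([array([-80.1,  -1.6]), array([50.9, 90.3]), np.float64(89.9)], 606, np.float64(85.8)) u [-125.2  -34.9] v [-27.2  23.9]
t 20.92 ee [ 431.9 -214.7  119.6] yaw -5.78 shift cm [ 0.   -0.01  9.36] rz -0.08 tilt [ 0.0007 -0.0001] F [ 0.72 -0.37  0.16] w -0.0Traceback (most recent call last):
  File "mag.py", line 11, in <module>
    s=ctrl.sense();e=s['ee_pos']-[*A,0];print('ee u,v',e[0]*c+e[1]*s,-e[0]*s+e[1]*c)
                                                              ~~~~^~
TypeError: unsupported operand type(s) for *: 'float' and 'dict'
```

Emit:
arm_command:
  targets:
    - {"dx":0,"dy":0,"dz":2,"rx":0,"ry":0,"rz":0,"gripper":0}
    - {"dx":0,"dy":0,"dz":4,"rx":0,"ry":0,"rz":0,"gripper":0}
    - {"dx":0,"dy":0,"dz":6,"rx":0,"ry":0,"rz":0,"gripper":0}
    - {"dx":0,"dy":0,"dz":8,"rx":0,"ry":0,"rz":0,"gripper":0}
    - {"dx":0,"dy":0,"dz":9,"rx":0,"ry":0,"rz":0,"gripper":0}
    - {"dx":0,"dy":0,"dz":9.3,"rx":0,"ry":0,"rz":0,"gripper":0}
    - {"dx":0,"dy":0,"dz":9.3,"rx":0,"ry":0,"rz":0,"gripper":0}
    - {"dx":0.4,"dy":0,"dz":9.3,"rx":0,"ry":0,"rz":0,"gripper":0}
    - {"dx":0.8,"dy":0,"dz":9.3,"rx":0,"ry":0,"rz":0,"gripper":0}
    - {"dx":1.2,"dy":0,"dz":9.3,"rx":0,"ry":0,"rz":0,"gripper":0}

```text
time: 21.75
ee_pos: [444.2, -216.2, 27.7]
orientation: [0.0, 0.999, -0.051, 0.001]
ft_force: [-0.1, -0.3, 0.0]
grip_width: 0.1
finger_force: 0.0
```

Emit:
arm_command:
  targets:
    - {"dx":0.3,"dy":0,"dz":0,"rx":0,"ry":0,"rz":0,"gripper":0}
    - {"dx":0.6,"dy":0,"dz":0,"rx":0,"ry":0,"rz":0,"gripper":0}
    - {"dx":0.9,"dy":0,"dz":0,"rx":0,"ry":0,"rz":0,"gripper":0}
    - {"dx":1.2,"dy":0,"dz":0,"rx":0,"ry":0,"rz":0,"gripper":0}
    - {"dx":1.6,"dy":0,"dz":0,"rx":0,"ry":0,"rz":0,"gripper":0}
    - {"dx":2.0,"dy":0,"dz":0,"rx":0,"ry":0,"rz":0,"gripper":0}
    - {"dx":2.4,"dy":0,"dz":0,"rx":0,"ry":0,"rz":0,"gripper":0}
    - {"dx":2.8,"dy":0,"dz":0,"rx":0,"ry":0,"rz":0,"gripper":0}
    - {"dx":3.2,"dy":0,"dz":0,"rx":0,"ry":0,"rz":0,"gripper":0}
    - {"dx":3.6,"dy":0,"dz":0,"rx":0,"ry":0,"rz":0,"gripper":0}

```text
time: 22.58
ee_pos: [473.5, -218.7, 26.4]
orientation: [-0.001, 0.999, -0.051, -0.005]
ft_force: [-6.2, 0.4, 6.0]
grip_width: -0.2
finger_force: 3.5
```

```bash
sed -i 's/^s=ctrl.sense.*/q=ctrl.sense();e=q["ee_pos"]-[*A,0];print("ee u,v",e[0]*c+e[1]*s,-e[0]*s+e[1]*c,q["ft_force"].round(1),q["time"])/; s/^for n in/c,s=np.cos(th),np.sin(th)\nfor n in/' mag.py; sed -i 's/;c,s=np.cos(th),np.sin(th)$//' mag.py; python3 mag.py;python3 go.py 500 -221.6 26 -5.7
```

```text
scene ([array([-55.1,   0.7]), array([51.1, 92. ]), np.float64(89.3)], 713, np.float64(86.5)) u [-101.1   -9.3] v [-25.3  26.3]
top ([array([-44.9,   3.7]), array([74.6, 40.4]), np.float64(0.1)], 314, np.float64(86.1)) u [-82.3  -7.6] v [-16.5  23.9]
ee u,v -109.98295179732034 0.03377740103998761 [-4.   0.1  0.4] 22.6833
t 22.68 ee [ 476.1 -219.    26.5] yaw -5.84 shift cm [2.41 0.01 0.04] rz -0.14 tilt [-0.0047  0.0011] F [-3.99  0.12  0.38] w 0.3
```

Emit:
arm_command:
  targets:
    - {"dx":0.4,"dy":0,"dz":0,"rx":0,"ry":0,"rz":0,"gripper":0}
    - {"dx":0.9,"dy":0,"dz":0,"rx":0,"ry":0,"rz":0,"gripper":0}
    - {"dx":1.4,"dy":0,"dz":0,"rx":0,"ry":0,"rz":0,"gripper":0}
    - {"dx":1.9,"dy":0,"dz":0,"rx":0,"ry":0,"rz":0,"gripper":0}
    - {"dx":2.4,"dy":0,"dz":0,"rx":0,"ry":0,"rz":0,"gripper":0}
    - {"dx":2.9,"dy":0,"dz":0,"rx":0,"ry":0,"rz":0,"gripper":0}
    - {"dx":3.4,"dy":0,"dz":0,"rx":0,"ry":0,"rz":0,"gripper":0}
    - {"dx":3.9,"dy":0,"dz":0,"rx":0,"ry":0,"rz":0,"gripper":0}
    - {"dx":4.4,"dy":0,"dz":0,"rx":0,"ry":0,"rz":0,"gripper":0}
    - {"dx":4.8,"dy":0,"dz":0,"rx":0,"ry":0,"rz":0,"gripper":0}

```text
time: 23.52
ee_pos: [527.3, -224.3, 26.6]
orientation: [0.0, 0.999, -0.051, 0.0]
ft_force: [-2.5, 0.4, -0.1]
grip_width: -0.0
finger_force: 1.4
```

```bash
python3 mag.py;python3 go.py 500 -221.6 26 -5.7
```

```text
scene ([array([-8.6,  0.2]), array([51.4, 84.1]), np.float64(89.4)], 642, np.float64(86.6)) u [-50.8  33.8] v [-25.4  25.9]
top ([array([7.4, 7.5]), array([34.8, 69.1]), np.float64(87.6)], 254, np.float64(86.5)) u [-26.5  42.6] v [-11.1  24.1]
ee u,v -57.22781024106363 -0.19179194669104227 [-0.4  0.3  0.2] 23.6167
t 23.62 ee [ 528.5 -224.5   26.9] yaw -5.78 shift cm [-2.87 -0.    0.08] rz -0.08 tilt [ 0.0031 -0.0006] F [-0.36  0.31  0.2 ] w 0.3
```

Emit:
arm_command:
  targets:
    - {"dx":0.2,"dy":0,"dz":0,"rx":0,"ry":0,"rz":0,"gripper":0}
    - {"dx":0.4,"dy":0,"dz":0,"rx":0,"ry":0,"rz":0,"gripper":0}
    - {"dx":0.6,"dy":0,"dz":0,"rx":0,"ry":0,"rz":0,"gripper":0}
    - {"dx":0.8,"dy":0,"dz":0,"rx":0,"ry":0,"rz":0,"gripper":0}
    - {"dx":1.0,"dy":0,"dz":0,"rx":0,"ry":0,"rz":0,"gripper":0}
    - {"dx":1.2,"dy":0,"dz":0,"rx":0,"ry":0,"rz":0,"gripper":0}
    - {"dx":1.4,"dy":0,"dz":0,"rx":0,"ry":0,"rz":0,"gripper":0}
    - {"dx":1.5,"dy":0,"dz":0,"rx":0,"ry":0,"rz":0,"gripper":0}
    - {"dx":1.6,"dy":0,"dz":0,"rx":0,"ry":0,"rz":0,"gripper":0}
    - {"dx":1.7,"dy":0,"dz":0,"rx":0,"ry":0,"rz":0,"gripper":0}

```text
time: 24.45
ee_pos: [541.2, -226.0, 26.8]
orientation: [-0.0, 0.999, -0.051, -0.002]
ft_force: [-5.4, 1.2, 4.0]
grip_width: -0.3
finger_force: 3.1
```

Emit:
arm_command:
  targets:
    - {"dx":0.1,"dy":0,"dz":0,"rx":0,"ry":0,"rz":0,"gripper":0}
    - {"dx":0.2,"dy":0,"dz":0,"rx":0,"ry":0,"rz":0,"gripper":0}
    - {"dx":0.3,"dy":0,"dz":0,"rx":0,"ry":0,"rz":0,"gripper":0}
    - {"dx":0.4,"dy":0,"dz":0,"rx":0,"ry":0,"rz":0,"gripper":0}
    - {"dx":0.5,"dy":0,"dz":0,"rx":0,"ry":0,"rz":0,"gripper":0}
    - {"dx":0.5,"dy":0,"dz":0,"rx":0,"ry":0,"rz":0,"gripper":0}
    - {"dx":0.6,"dy":0,"dz":0,"rx":0,"ry":0,"rz":0,"gripper":0}
    - {"dx":0.6,"dy":0,"dz":0,"rx":0,"ry":0,"rz":0,"gripper":0}
    - {"dx":0.7,"dy":0,"dz":0,"rx":0,"ry":0,"rz":0,"gripper":0}
    - {"dx":0.7,"dy":0,"dz":0,"rx":0,"ry":0,"rz":0,"gripper":0}

```text
time: 25.28
ee_pos: [546.0, -226.4, 26.6]
orientation: [-0.0, 0.999, -0.051, -0.004]
ft_force: [-8.2, 1.5, 6.8]
grip_width: -0.1
finger_force: 4.4
```

```bash
python3 mag.py;python3 go.py 500 -221.6 26 -5.7
```

```text
scene ([array([0.4, 0.5]), array([62.8, 51.6]), np.float64(1.7)], 497, np.float64(86.4)) u [-31.2  32. ] v [-25.8  25.9]
top ([array([20.1,  9.5]), array([29.1, 45.3]), np.float64(87.1)], 138, np.float64(86.1)) u [-2.  42.1] v [-5.9 24.2]
ee u,v -39.67375219110486 -0.39143946628848036 [-9.1  0.4  6.2] 25.3833
t 25.38 ee [ 546.  -226.4   26.7] yaw -5.86 shift cm [-4.62 -0.01  0.1 ] rz -0.16 tilt [-0.0074  0.0013] F [-9.14  0.39  6.18] w -0.0
```

Emit:
arm_command:
  targets:
    - {"dx":0.1,"dy":0,"dz":0,"rx":0,"ry":0,"rz":0,"gripper":0}
    - {"dx":0.1,"dy":0,"dz":0,"rx":0,"ry":0,"rz":0,"gripper":0}
    - {"dx":0.2,"dy":0,"dz":0,"rx":0,"ry":0,"rz":0,"gripper":0}
    - {"dx":0.2,"dy":0,"dz":0,"rx":0,"ry":0,"rz":0,"gripper":0}
    - {"dx":0.3,"dy":0,"dz":0,"rx":0,"ry":0,"rz":0,"gripper":0}
    - {"dx":0.3,"dy":0,"dz":0,"rx":0,"ry":0,"rz":0,"gripper":0}
    - {"dx":0.4,"dy":0,"dz":0,"rx":0,"ry":0,"rz":0,"gripper":0}
    - {"dx":0.4,"dy":0,"dz":0,"rx":0,"ry":0,"rz":0,"gripper":0}
    - {"dx":0.5,"dy":0,"dz":0,"rx":0,"ry":0,"rz":0,"gripper":0}
    - {"dx":0.5,"dy":0,"dz":0,"rx":0,"ry":0,"rz":0,"gripper":0}

```text
time: 26.22
ee_pos: [545.5, -226.4, 26.2]
orientation: [-0.001, 0.999, -0.052, -0.009]
ft_force: [-16.5, 2.0, 12.8]
grip_width: 0.2
finger_force: 7.7
```

```bash
python3 mag.py
```

```text
scene ([array([0.8, 0.3]), array([63.3, 51.7]), np.float64(1.0)], 499, np.float64(86.5)) u [-30.9  32.7] v [-25.7  26.1]
top ([array([20.,  9.]), array([29.8, 44.9]), np.float64(89.3)], 134, np.float64(86.0)) u [-2.3 42.5] v [-6.1 24.1]
ee u,v -40.11310627468707 -0.3591921384938854 [-15.8   1.6  12.4] 26.3167
```

Pushing at 16 N without movement, with upward force on the tool. The arm's compliance tilts the finger so it bears high on the magazine and tips it. I back off, lean the tool back about 3° so the fingertip pushes low, and try again.

Emit:
arm_command:
  targets:
    - {"dx":-0.6,"dy":0,"dz":0,"rx":0,"ry":0,"rz":0,"gripper":0}
    - {"dx":-1.2,"dy":0,"dz":0,"rx":0,"ry":0,"rz":0,"gripper":0}
    - {"dx":-1.8,"dy":0,"dz":0,"rx":0,"ry":1,"rz":0,"gripper":0}
    - {"dx":-1.8,"dy":0,"dz":0.1,"rx":0,"ry":2,"rz":0,"gripper":0}
    - {"dx":-1.8,"dy":0,"dz":0.2,"rx":0,"ry":3,"rz":0,"gripper":0}
    - {"dx":-1.8,"dy":0,"dz":0.3,"rx":0,"ry":3,"rz":0,"gripper":0}
    - {"dx":-1.8,"dy":0,"dz":0.3,"rx":0,"ry":3,"rz":0,"gripper":0}
    - {"dx":-1.6,"dy":0,"dz":0.3,"rx":0,"ry":3,"rz":0,"gripper":0}
    - {"dx":-1.4,"dy":0,"dz":0.3,"rx":0,"ry":3,"rz":0,"gripper":0}
    - {"dx":-1.2,"dy":0,"dz":0.3,"rx":0,"ry":3,"rz":0,"gripper":0}

```text
time: 27.15
ee_pos: [544.5, -226.1, 23.9]
orientation: [0.001, 0.998, -0.05, 0.027]
ft_force: [-0.6, -0.1, 0.1]
grip_width: 0.3
finger_force: 0.0
```

```bash
python3 mag.py;python3 go.py 545.5 -226.4 26 -5.7; cat > v.py <<'E'
from h import *
import sys
b,_=grab('scene');a,_=grab('top')
f=lambda x:cv2.resize(x,(400,500),interpolation=cv2.INTER_CUBIC)
cv2.imwrite('pics/'+sys.argv[1],np.hstack([f(a[170:290,375:471]),f(b[170:290,140:236+20])])[:,:,::-1])
E
python3 v.py in1.png
```

```text
scene ([array([-1.4, -0.2]), array([67.5, 51.8]), np.float64(2.1)], 500, np.float64(86.4)) u [-35.5  32.7] v [-25.6  26.3]
top ([array([15.2,  6.5]), array([55., 35.]), np.float64(0.6)], 201, np.float64(86.3)) u [-12.5  42.5] v [-10.8  24.2]
ee u,v -41.127539681473905 -0.17307392559961832 [ 1.2 -0.2 -0.4] 27.25
t 27.25 ee [ 544.6 -226.1   23.8] yaw -5.78 shift cm [ 0.11  0.02 -0.21] rz -0.08 tilt [ 0.0535 -0.0056] F [ 1.16 -0.19 -0.45] w -0.0
```

View pics/in1.png

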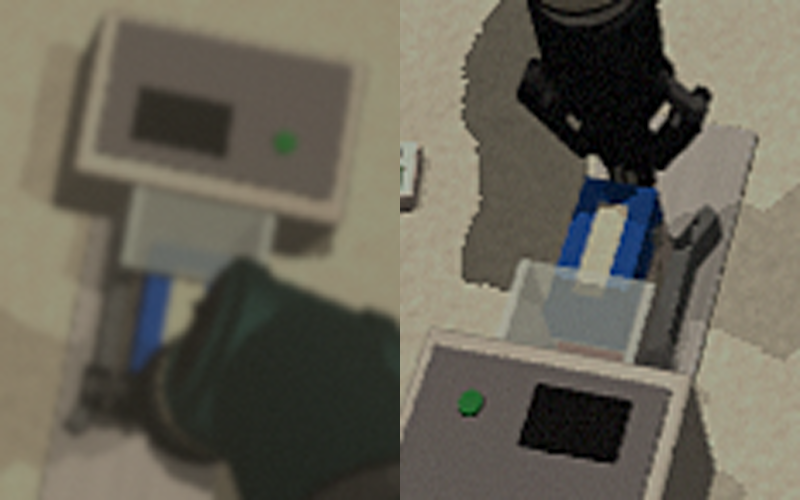

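Emit:
arm_command:
  targets:
    - {"dx":0.2,"dy":0,"dz":0,"rx":0,"ry":0,"rz":0,"gripper":0}
    - {"dx":0.3,"dy":0,"dz":0,"rx":0,"ry":0,"rz":0,"gripper":0}
    - {"dx":0.4,"dy":0,"dz":0,"rx":0,"ry":0,"rz":0,"gripper":0}
    - {"dx":0.5,"dy":0,"dz":0,"rx":0,"ry":0,"rz":0,"gripper":0}
    - {"dx":0.6,"dy":0,"dz":0,"rx":0,"ry":0,"rz":0,"gripper":0}
    - {"dx":0.7,"dy":0,"dz":0,"rx":0,"ry":0,"rz":0,"gripper":0}
    - {"dx":0.8,"dy":0,"dz":0,"rx":0,"ry":0,"rz":0,"gripper":0}
    - {"dx":0.9,"dy":0,"dz":0,"rx":0,"ry":0,"rz":0,"gripper":0}
    - {"dx":1.0,"dy":0,"dz":0,"rx":0,"ry":0,"rz":0,"gripper":0}
    - {"dx":1.0,"dy":0,"dz":0,"rx":0,"ry":0,"rz":0,"gripper":0}

```text
time: 28.18
ee_pos: [547.9, -226.5, 23.5]
orientation: [0.001, 0.998, -0.051, 0.021]
ft_force: [-7.3, 0.8, 5.8]
grip_width: -0.5
finger_force: 3.9
```

```bash
python3 mag.py;python3 go.py 545.5 -226.4 26 -5.7
```

```text
scene ([array([-0.4, -0.3]), array([51.7, 65.1]), np.float64(88.7)], 503, np.float64(86.5)) u [-33.1  32.4] v [-26.2  26.1]
top ([array([15.5,  9.3]), array([29.6, 54. ]), np.float64(87.9)], 178, np.float64(85.9)) u [-11.  43.] v [-5.8 24.1]
ee u,v -37.77322712619909 -0.1983726611295853 [-7.4  0.5  6.2] 28.2833
t 28.28 ee [ 547.9 -226.4   23.5] yaw -5.86 shift cm [-0.23  0.02 -0.26] rz -0.16 tilt [ 0.0426 -0.0034] F [-7.4   0.49  6.2 ] w 0.0
```

Emit:
arm_command:
  targets:
    - {"dx":0,"dy":0,"dz":-0.1,"rx":0,"ry":0,"rz":0,"gripper":0}
    - {"dx":0,"dy":0,"dz":-0.2,"rx":0,"ry":0,"rz":0,"gripper":0}
    - {"dx":0.1,"dy":0,"dz":-0.3,"rx":0,"ry":0,"rz":0,"gripper":0}
    - {"dx":0.1,"dy":0,"dz":-0.3,"rx":0,"ry":0,"rz":0,"gripper":0}
    - {"dx":0.2,"dy":0,"dz":-0.3,"rx":0,"ry":0,"rz":0,"gripper":0}
    - {"dx":0.2,"dy":0,"dz":-0.3,"rx":0,"ry":0,"rz":0,"gripper":0}
    - {"dx":0.3,"dy":0,"dz":-0.3,"rx":0,"ry":0,"rz":0,"gripper":0}
    - {"dx":0.3,"dy":0,"dz":-0.3,"rx":0,"ry":0,"rz":0,"gripper":0}
    - {"dx":0.4,"dy":0,"dz":-0.3,"rx":0,"ry":0,"rz":0,"gripper":0}
    - {"dx":0.4,"dy":0,"dz":-0.3,"rx":0,"ry":0,"rz":0,"gripper":0}

```text
time: 29.12
ee_pos: [549.9, -226.5, 25.1]
orientation: [0.0, 0.998, -0.051, 0.019]
ft_force: [-7.6, 0.2, -2.5]
grip_width: -0.0
finger_force: 3.6
```

```bash
python3 mag.py;python3 go.py 545.5 -226.4 26 -5.7
```

```text
scene ([array([ 3. , -0.1]), array([51.6, 60.4]), np.float64(89.7)], 484, np.float64(87.3)) u [-27.2  33.2] v [-26.   25.9]
top ([array([20. ,  8.4]), array([43.6, 30.4]), np.float64(1.8)], 130, np.float64(86.8)) u [-2.2 41.8] v [-6.5 23.8]
ee u,v -35.79270664303517 -0.045956996275647644 [-7.2  0.5 -2.6] 29.2167
t 29.22 ee [ 549.9 -226.5   25.2] yaw -5.87 shift cm [-0.43  0.04 -0.1 ] rz -0.17 tilt [ 0.039  -0.0024] F [-7.23  0.46 -2.62] w -0.0
```

Emit:
arm_command:
  targets:
    - {"dx":0.1,"dy":0,"dz":0,"rx":0,"ry":0,"rz":0,"gripper":0}
    - {"dx":0.1,"dy":0,"dz":0,"rx":0,"ry":0,"rz":0,"gripper":0}
    - {"dx":0.2,"dy":0,"dz":0,"rx":0,"ry":0,"rz":0,"gripper":0}
    - {"dx":0.2,"dy":0,"dz":0,"rx":0,"ry":0,"rz":0,"gripper":0}
    - {"dx":0.3,"dy":0,"dz":0,"rx":0,"ry":0,"rz":0,"gripper":0}
    - {"dx":0.3,"dy":0,"dz":0,"rx":0,"ry":0,"rz":0,"gripper":0}
    - {"dx":0.4,"dy":0,"dz":0,"rx":0,"ry":0,"rz":0,"gripper":0}
    - {"dx":0.4,"dy":0,"dz":0,"rx":0,"ry":0,"rz":0,"gripper":0}
    - {"dx":0.5,"dy":0,"dz":0,"rx":0,"ry":0,"rz":0,"gripper":0}
    - {"dx":0.5,"dy":0,"dz":0,"rx":0,"ry":0,"rz":0,"gripper":0}

```text
time: 30.05
ee_pos: [554.9, -227.0, 25.4]
orientation: [0.0, 0.998, -0.051, 0.019]
ft_force: [-6.3, -0.4, -2.1]
grip_width: 0.1
finger_force: 3.6
```

```bash
python3 mag.py;python3 go.py 545.5 -226.4 26 -5.7
```

```text
scene ([array([ 5.6, -0.2]), array([51.5, 53.7]), np.float64(89.3)], 441, np.float64(87.7)) u [-21.2  32.7] v [-26.1  25.7]
top ([array([21.8,  8.7]), array([42. , 30.2]), np.float64(0.5)], 136, np.float64(86.5)) u [ 0.7 42.7] v [-6.3 24. ]
ee u,v -30.778654457846443 -0.0817152385704234 [-6.  -0.7 -2.4] 30.15
t 30.15 ee [ 554.9 -227.    25.4] yaw -5.87 shift cm [-0.93  0.03 -0.1 ] rz -0.17 tilt [ 0.039  -0.0025] F [-6.01 -0.67 -2.39] w 0.1
```

Emit:
arm_command:
  targets:
    - {"dx":0.1,"dy":0,"dz":0,"rx":0,"ry":0,"rz":0,"gripper":0}
    - {"dx":0.1,"dy":0,"dz":0.1,"rx":0,"ry":0,"rz":0,"gripper":0}
    - {"dx":0.2,"dy":0,"dz":0.1,"rx":0,"ry":0,"rz":0,"gripper":0}
    - {"dx":0.2,"dy":0,"dz":0.1,"rx":0,"ry":0,"rz":0,"gripper":0}
    - {"dx":0.3,"dy":0,"dz":0.1,"rx":0,"ry":0,"rz":0,"gripper":0}
    - {"dx":0.3,"dy":0,"dz":0.1,"rx":0,"ry":0,"rz":0,"gripper":0}
    - {"dx":0.4,"dy":0,"dz":0.1,"rx":0,"ry":0,"rz":0,"gripper":0}
    - {"dx":0.4,"dy":0,"dz":0.1,"rx":0,"ry":0,"rz":0,"gripper":0}
    - {"dx":0.4,"dy":0,"dz":0.1,"rx":0,"ry":0,"rz":0,"gripper":0}
    - {"dx":0.4,"dy":0,"dz":0.1,"rx":0,"ry":0,"rz":0,"gripper":0}

```text
time: 30.98
ee_pos: [558.6, -227.4, 24.5]
orientation: [0.0, 0.999, -0.051, 0.019]
ft_force: [-8.1, 1.2, -2.9]
grip_width: 0.1
finger_force: 3.7
```

```bash
python3 mag.py;python3 go.py 545.5 -226.4 26 -5.7
```

```text
scene ([array([5.9, 0.1]), array([51.5, 52.7]), np.float64(89.1)], 408, np.float64(86.9)) u [-20.4  32.4] v [-25.7  25.8]
top ([array([24.1,  9.4]), array([29.1, 36.1]), np.float64(88.5)], 107, np.float64(86.6)) u [ 6.3 42.5] v [-5.5 23.7]
ee u,v -27.030391836457994 -0.10049638700632624 [-6.9  0.5 -2.2] 31.0833
t 31.08 ee [ 558.6 -227.4   24.5] yaw -5.87 shift cm [-1.31  0.03 -0.2 ] rz -0.17 tilt [ 0.0385 -0.0024] F [-6.92  0.49 -2.22] w 0.2
```

Emit:
arm_command:
  targets:
    - {"dx":0.1,"dy":0,"dz":0,"rx":0,"ry":0,"rz":0,"gripper":0}
    - {"dx":0.1,"dy":0,"dz":0,"rx":0,"ry":0,"rz":0,"gripper":0}
    - {"dx":0.2,"dy":0,"dz":0,"rx":0,"ry":0,"rz":0,"gripper":0}
    - {"dx":0.2,"dy":0,"dz":0,"rx":0,"ry":0,"rz":0,"gripper":0}
    - {"dx":0.3,"dy":0,"dz":0,"rx":0,"ry":0,"rz":0,"gripper":0}
    - {"dx":0.3,"dy":0,"dz":0,"rx":0,"ry":0,"rz":0,"gripper":0}
    - {"dx":0.4,"dy":0,"dz":0,"rx":0,"ry":0,"rz":0,"gripper":0}
    - {"dx":0.4,"dy":0,"dz":0,"rx":0,"ry":0,"rz":0,"gripper":0}
    - {"dx":0.4,"dy":0,"dz":0,"rx":0,"ry":0,"rz":0,"gripper":0}
    - {"dx":0.4,"dy":0,"dz":0,"rx":0,"ry":0,"rz":0,"gripper":0}

```text
time: 31.92
ee_pos: [559.6, -227.5, 24.0]
orientation: [-0.0, 0.999, -0.051, 0.017]
ft_force: [-10.7, 0.5, -2.4]
grip_width: -0.3
finger_force: 5.1
```

```bash
python3 mag.py;python3 go.py 545.5 -226.4 26 -5.7
```

```text
scene ([array([ 7.2, -0.1]), array([52.2, 49.1]), np.float64(88.5)], 397, np.float64(86.9)) u [-17.3  32.3] v [-25.9  25.9]
top ([array([22.8, 10.4]), array([39.1, 27.2]), np.float64(0.1)], 102, np.float64(86.6)) u [ 3.2 42.3] v [-3.1 24.1]
ee u,v -26.005155211623883 -0.08890037215467528 [-9.6  0.3 -2.3] 32.0167
t 32.02 ee [ 559.6 -227.5   24. ] yaw -5.90 shift cm [-1.41  0.03 -0.25] rz -0.20 tilt [ 0.0331 -0.0013] F [-9.58  0.31 -2.34] w -0.0
```

Emit:
arm_command:
  targets:
    - {"dx":0.1,"dy":0,"dz":0,"rx":0,"ry":0,"rz":0,"gripper":0}
    - {"dx":0.1,"dy":0,"dz":0,"rx":0,"ry":0,"rz":0,"gripper":0}
    - {"dx":0.2,"dy":0,"dz":0,"rx":0,"ry":0,"rz":0,"gripper":0}
    - {"dx":0.2,"dy":0,"dz":0,"rx":0,"ry":0,"rz":0,"gripper":0}
    - {"dx":0.3,"dy":0,"dz":0,"rx":0,"ry":0,"rz":0,"gripper":0}
    - {"dx":0.3,"dy":0,"dz":0,"rx":0,"ry":0,"rz":0,"gripper":0}
    - {"dx":0.4,"dy":0,"dz":0,"rx":0,"ry":0,"rz":0,"gripper":0}
    - {"dx":0.4,"dy":0,"dz":0,"rx":0,"ry":0,"rz":0,"gripper":0}
    - {"dx":0.4,"dy":0,"dz":0,"rx":0,"ry":0,"rz":0,"gripper":0}
    - {"dx":0.4,"dy":0,"dz":0,"rx":0,"ry":0,"rz":0,"gripper":0}

```text
time: 32.85
ee_pos: [559.4, -227.5, 23.8]
orientation: [-0.001, 0.999, -0.052, 0.013]
ft_force: [-16.0, 0.9, 1.5]
grip_width: -0.2
finger_force: 7.7
```

```bash
python3 mag.py;python3 go.py 545.5 -226.4 26 -5.7
```

```text
scene ([array([7.7, 0.6]), array([52.5, 50.6]), np.float64(89.6)], 392, np.float64(86.5)) u [-17.6  32.9] v [-25.8  26.9]
top ([array([22.9,  9.9]), array([27.6, 39.8]), np.float64(89.9)], 103, np.float64(85.8)) u [ 3.  42.8] v [-3.9 23.7]
ee u,v -26.21624837650561 -0.06949828113338397 [-15.6   1.4   2.2] 32.95
t 32.95 ee [ 559.4 -227.5   23.8] yaw -5.93 shift cm [-1.39  0.04 -0.25] rz -0.23 tilt [0.0255 0.0002] F [-15.62   1.43   2.18] w 0.2
```

Emit:
arm_command:
  targets:
    - {"dx":0.1,"dy":0,"dz":0,"rx":0,"ry":0,"rz":0,"gripper":0}
    - {"dx":0.1,"dy":0,"dz":-0.1,"rx":0,"ry":0,"rz":0,"gripper":0}
    - {"dx":0.2,"dy":0,"dz":-0.1,"rx":0,"ry":0,"rz":0,"gripper":0}
    - {"dx":0.2,"dy":0,"dz":-0.1,"rx":0,"ry":0,"rz":0,"gripper":0}
    - {"dx":0.3,"dy":0,"dz":-0.2,"rx":0,"ry":0,"rz":0,"gripper":0}
    - {"dx":0.3,"dy":0,"dz":-0.2,"rx":0,"ry":0,"rz":0,"gripper":0}
    - {"dx":0.4,"dy":0,"dz":-0.2,"rx":0,"ry":0,"rz":0,"gripper":0}
    - {"dx":0.4,"dy":0,"dz":-0.2,"rx":0,"ry":0,"rz":0,"gripper":0}
    - {"dx":0.4,"dy":0,"dz":-0.2,"rx":0,"ry":0,"rz":0,"gripper":0}
    - {"dx":0.4,"dy":0,"dz":-0.2,"rx":0,"ry":0,"rz":0,"gripper":0}

```text
time: 33.78
ee_pos: [559.3, -227.4, 24.4]
orientation: [-0.001, 0.999, -0.052, 0.009]
ft_force: [-17.2, 1.4, -1.0]
grip_width: 0.3
finger_force: 9.1
```

```bash
python3 mag.py;python3 go.py 545.5 -226.4 26 -5.7
```

```text
scene ([array([8.4, 0.3]), array([51.4, 48.8]), np.float64(89.8)], 402, np.float64(87.1)) u [-16.   32.8] v [-25.4  26.1]
top ([array([23.9, 10.8]), array([26.2, 37.3]), np.float64(87.9)], 99, np.float64(86.2)) u [ 5.7 42.5] v [-2.7 23.9]
ee u,v -26.39406310773668 -0.011296838011624288 [-18.1   1.   -2.2] 33.8833
t 33.88 ee [ 559.2 -227.4   24.4] yaw -5.96 shift cm [-1.37  0.04 -0.18] rz -0.26 tilt [0.0179 0.0017] F [-18.14   0.96  -2.23] w -0.4
```

Force is above the 17 N maximum of friction plus drag and nothing moves, so the stop is reached. I retreat and check.

Emit:
arm_command:
  targets:
    - {"dx":-1,"dy":0,"dz":0,"rx":0,"ry":0,"rz":0,"gripper":0}
    - {"dx":-2,"dy":0,"dz":0,"rx":0,"ry":0,"rz":0,"gripper":0}
    - {"dx":-4,"dy":0,"dz":0,"rx":0,"ry":0,"rz":0,"gripper":0}
    - {"dx":-6,"dy":0,"dz":0,"rx":0,"ry":0,"rz":0,"gripper":0}
    - {"dx":-8,"dy":0,"dz":0,"rx":0,"ry":0,"rz":0,"gripper":0}
    - {"dx":-10,"dy":0,"dz":0,"rx":0,"ry":0,"rz":0,"gripper":0}
    - {"dx":-12,"dy":0,"dz":-1,"rx":0,"ry":-1.5,"rz":0,"gripper":0}
    - {"dx":-13,"dy":0,"dz":-4,"rx":0,"ry":-3,"rz":0,"gripper":0}
    - {"dx":-13.5,"dy":0,"dz":-7,"rx":0,"ry":-3,"rz":0,"gripper":0}
    - {"dx":-13.5,"dy":0,"dz":-8,"rx":0,"ry":-3,"rz":0,"gripper":0}

```text
time: 34.72
ee_pos: [441.8, -216.5, 105.8]
orientation: [0.001, 0.999, -0.051, 0.004]
ft_force: [-0.3, -0.6, 0.6]
grip_width: 0.1
finger_force: 0.0
```

```bash
python3 mag.py;python3 v.py in2.png; python3 - <<'E'
from fit import *
im,d=grab('scene','scene2.png');P=cloud('scene',d)
for k,(a,b,c,e) in dict(o=(415,460,190,255)).items():
    M=np.zeros((480,640),bool);M[c:e,a:b]=1;z=P[...,2];m=M&(z>76)&(z<95)&(d>0);print(k,rect(P,m))
E
```

```text
scene ([array([6.9, 0.3]), array([51.9, 51.3]), np.float64(88.3)], 408, np.float64(86.2)) u [-18.5  33.2] v [-26.1  26.1]
top ([array([13.4, -1.5]), array([50.8, 57.9]), np.float64(89.5)], 423, np.float64(86.2)) u [-15.6  42.5] v [-26.9  23.9]
ee u,v -143.25099808392528 -0.7933699234910918 [-0.6 -0.3  0.2] 34.8167
o ([array([516. , 315.8]), array([51. , 94.6]), np.float64(85.0)], 730, np.float64(83.9))
```

View pics/in2.png

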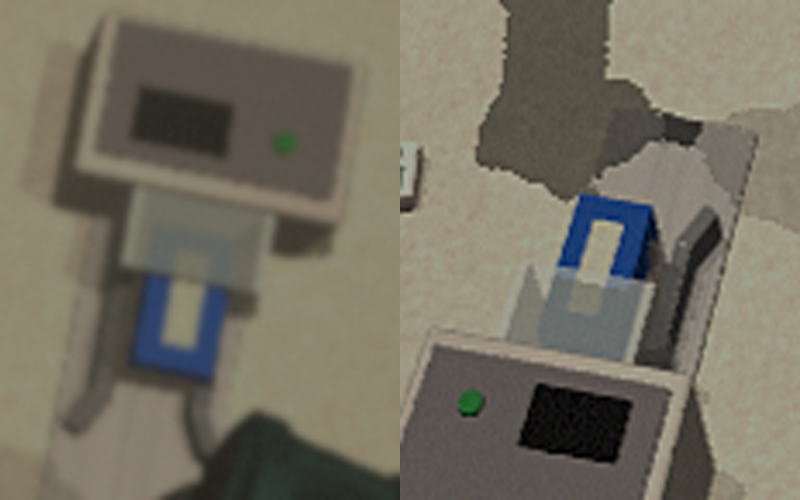

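```bash
python3 - <<'E'
from h import *
from go import a as A,th
c,s=np.cos(th),np.sin(th)
for n in('top','scene'):
    im,_=grab(n);ci=imaging.camera_info(n);K=np.array(ci['K']);E=np.array(ci['extrinsics'])
    def pr(u,v,z):
        p=E@[A[0]+u*c-v*s,A[1]+u*s+v*c,z,1];return K[0,2]+K[0,0]*p[0]/-p[2],K[1,2]-K[1,1]*p[1]/-p[2]
    us=np.arange(-24,96,2)
    acc=0
    for v in(-20,-18,-16,16,18,20):
        xy=np.array([pr(u,v,86) for u in us],np.float32)
        acc=acc+cv2.remap(im.astype(np.float32),xy[None,:,0],xy[None,:,1],cv2.INTER_LINEAR)[0]
    d=(acc[:,2]-acc[:,0])/6
    print(n,' '.join(f'{u}:{x:.0f}' for u,x in zip(us,d)))
E
```

```text
top -24:-12 -22:-7 -20:3 -18:19 -16:35 -14:49 -12:56 -10:59 -8:61 -6:61 -4:61 -2:60 0:60 2:60 4:60 6:60 8:60 10:60 12:59 14:59 16:59 18:59 20:58 22:59 24:59 26:59 28:59 30:59 32:58 34:57 36:54 38:45 40:31 42:14 44:4 46:-1 48:-2 50:-2 52:-2 54:-2 56:-2 58:-2 60:-2 62:-2 64:-2 66:-2 68:-2 70:-3 72:-5 74:-8 76:-12 78:-15 80:-16 82:-16 84:-16 86:-16 88:-16 90:-17 92:-16 94:-18
scene -24:-17 -22:-17 -20:-20 -18:-7 -16:71 -14:94 -12:92 -10:89 -8:88 -6:89 -4:88 -2:89 0:90 2:90 4:89 6:89 8:89 10:89 12:91 14:91 16:89 18:89 20:89 22:89 24:90 26:90 28:94 30:81 32:35 34:18 36:21 38:18 40:4 42:2 44:3 46:4 48:3 50:3 52:3 54:3 56:4 58:4 60:4 62:4 64:4 66:5 68:4 70:3 72:4 74:3 76:3 78:3 80:3 82:-8 84:-26 86:-28 88:-27 90:-27 92:-17 94:-11
```

The magazine sits at its home within about 1 mm, upright, and orange is standing on the mat. The arm is clear, so I hand in.

```bash
python3 -c "
from rig import ctrl
print(ctrl.finish_job())"
```

```text
the job is handed in; nothing more can be done
None
```

I handed the job in, but finishing returned no verdict: the blue magazine was the heavier (about 5.5 N against 2.9 N) and is now in the bay, released against its stop within about 1–2 mm of home by the cameras, with orange standing on the mat.

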